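Build up the soldering hearth's brick wall in staggered courses

ROBOT

A 6-joint arm with a two-finger parallel gripper is mounted at the origin on the work surface. World frame = base frame: x ahead of the robot, y to its left, z up, the work surface at z = 0. Lengths are in mm, angles in degrees, forces in N, time in s.
With the tool pointing down it reaches from about 300 to 850 mm from the base axis. Payload 4.2 kg.
Tool frame: the origin (TCP) lies on the mounting face of the last link; the fingertips stand 191 mm ahead of it and the grasp point (between the pads) lies 172 mm ahead of it; z points along the fingers, y is the direction in which the jaws open and shut (so a half turn about z gives the same grasp; the last joint's range is limited). The gripper opens to 91 mm and grips with 3 to 60 N. Pads are 32 mm wide; open, the fingers measure 118 mm over their backs; the gripper's body (76 mm by 178 mm) begins 60 mm behind the grasp point.
Start: joints at [-77.693, 18.312, 89.639, -0, 72.044, -1.146], TCP at [133.771, -559.221, 404.776] pointing down, gripper open.
Joint ranges: [-177.97, 177.97], [-48.28, 115.42], [12.27, 149.76], [-77.06, 257.06], [2.81, 150.46], [-146.56, 146.56]. Speed limits (degrees/s): [147.25, 147.25, 180, 180, 180, 180].

INTERFACE

Orientations are given as [roll, pitch, yaw] about the fixed x, y, z axes, in that order (R = Rz(yaw) Ry(pitch) Rx(roll)).
In Python, from workcell import env gives the robot as it stands.
- The arm moves only by the shell command python3 -m handwheel 'ROWS' [FORCE]. ROWS is JSON, a list of rows, each an object with "gripper": the opening in per cent of the stroke, from 0 (shut) to 100 (fully open); "travel": the shift along the tool's x, y, z in m, a list of three; "twist": the turn about the tool's z in rad. In form: [{"gripper": gripper, "travel": [x, y, z], "twist": twist}, ...]. A call has 1 to 5 rows; each row shifts and turns the commanded pose from where the row before left it, along the tool's axes as they then stand; what a row does not reach is not made up. A row lasts 1/12 s, in which the tool goes at most 41.7 mm and 7.16 degrees, less where a joint would pass 70% of its speed; a pose out of reach is approached as far as the arm can. A call with a gripper value outside its range is refused whole. The fingers move at their own pace and stop on an object; FORCE is the grip in N (left out, the last holds). Time passes only in rows, so rows that do not move let the fingers close. It gives the time, the measured TCP pose, the force and the opening at its end, in the units of the state.
- env.state(): the state, without advancing time (a new reading comes with each control period).
- env.grab_frame(name): name is "scene" or "top" or "wrist"; returns a dict with "frame" (384x512x3 uint8, red, green, blue), "intrinsics" (3x3 intrinsics, pixels), "extrinsics" (4x4, takes a point from camera to world coordinates). Camera axes: x right, y down, z forward; pixel columns grow to the right and rows downward; lengths in mm; the calibration is good to about 2 mm. A picture is of the moment at which its call begins. There is no depth.
- env.job_done(): hands the job in, once; it reports no verdict.
Trained networks look in the newest picture that a camera, given by its name, has taken for a name from the list of things; names that differ only in an ending like _2 or _b are one class to them, and where a whole thing is asked for, a point or a joint stands for the part that bears it (a point fixed in the world has none). Each returns a list of dicts, best first, with "confidence" (0 to 1); they miss things now and then, are a little off and sometimes report something else, mostly with a low value. They report only what shows in the picture. A call takes as long as a camera call.
- env.trace(camera, thing): "pixels" (384x512 bool, what is visible of it) and "uv" ([column, row] in pixels, amid what is visible of it).
- env.pinpoint(camera, thing): "uv" ([column, row] in pixels: a listed point, or the origin of a listed thing).
The state is a dict: "time_s": time; "qpos": joint angles; "qvel": joint speeds; "effort": joint torques, N m; "ee_pos": TCP position; "ee_rot": TCP orientation; "force": force on the tool from outside, world axes, zero at the start; "torque": the same for the moment, N m; "gripper_width": finger opening in mm.
Only numpy, scipy, OpenCV 4.12 (cv2) and the standard library are available. Lean on these libraries where they do the work, as an engineer would, in place of code of your own. Each camera call takes 0.05 s, during which the arm holds its last target. There are 200 camera calls.

TASK

Clear the steel bench block off the soldering hearth onto its black rubber pad, then build the wall up dry with all the loose firebricks: a full second course staggered by half a brick over the cemented bottom course (a half brick at each end, two whole bricks astride the joints between them), and every whole brick left over squarely above a bottom brick in a third course, in whichever of its three places you like. When all the bricks are laid flat, in line and evenly jointed, press the treadle down to its stop to square the end of the second course, let it come up, and leave the mug, the blade box and the jar where they are.

Things in the scene. Friction and masses are not known exactly. Their poses are not given: they have to be found in the camera images.
- hearth: Soldering hearth, fixed: steel tray 150 x 440 x 6 mm with a cemented bottom course of three firebricks. Origin under the tray's centre; z up; y along the wall, x across it. Bottom bricks 90 (along y) x 50 x 30 mm, centred at y = -96, 0, +96 mm (6 mm open joints), top 36 mm above the origin. Fixed steel end stop, 8 mm thick, 50 mm wide, 62 mm high, its inner face at y = -147 mm
- treadle (a joint): Hinged treadle angle: 0 up (at rest), 0.30 rad down on its stop. A spring returns it; it takes about 5 N at the rubber tread to start and 10 N at the stop. Pressing it drives the squaring plate in by 16 mm
- squarer (a joint): Travel of the squaring plate along the hearth's -y: 0 back, 0.016 m fully in; follows the treadle. Steel plate 6 mm thick, 50 mm wide, top 62 mm above the hearth's origin; its inner face stands at hearth y = +157 mm when back and +141 mm when in. Behind it, at y = 185 to 227 mm, its grey actuator, 67 mm high
- pedal: Treadle's steel base on the bench, 130 x 75 x 10 mm, fixed. Origin under its centre. The treadle is a sloping aluminium plate, 56 mm wide and 115 mm long; its hinge lies along the base's y axis at x = +50 mm, 26 mm up; the free end is towards -x
- tread (a point): Point to press: centre of the black rubber tread on top of the treadle, 90 mm from the hinge towards the free end, 62 mm above the bench at rest and 35 mm when fully down (it moves with the treadle)
- pad: Black rubber pad 90 x 90 x 6 mm lying on the bench, fixed. Origin under its centre, so its top is 6 mm up
- benchblock: Bare steel bench block, 56 x 56 x 22 mm, 0.45 kg. Origin at the centre of its underside, z up. At the start it lies on the hearth's bottom course
- mug: White mug with handle, 80 mm across, 90 mm high, a bystander. Origin under its centre
- bladebox: Wooden saw-blade box 60 x 150 x 70 mm, a bystander. Origin under its centre
- jar: Amber glass jar 60 mm across, 80 mm high, a bystander. Origin under its centre
- brick0: Loose whole firebrick, pale, 90 (its x) x 50 (y) x 30 mm (z), about 0.14 kg. Origin at its centre. Lies flat on the bench at first. Three to five of the whole bricks are there
- brick1: Loose whole firebrick, pale, 90 (its x) x 50 (y) x 30 mm (z), about 0.14 kg. Origin at its centre. Lies flat on the bench at first. Three to five of the whole bricks are there
- brick2: Loose whole firebrick, pale, 90 (its x) x 50 (y) x 30 mm (z), about 0.14 kg. Origin at its centre. Lies flat on the bench at first. Three to five of the whole bricks are there
- brick3: Loose whole firebrick, pale, 90 (its x) x 50 (y) x 30 mm (z), about 0.14 kg. Origin at its centre. Lies flat on the bench at first. Three to five of the whole bricks are there
- brick4: Loose whole firebrick, pale, 90 (its x) x 50 (y) x 30 mm (z), about 0.14 kg. Origin at its centre. Lies flat on the bench at first. Three to five of the whole bricks are there
- half0: Loose half firebrick, pale, 42 (its x) x 50 (y) x 30 mm (z), about 0.07 kg. Origin at its centre. Lies flat on the bench at first. There are always two
- half1: Loose half firebrick, pale, 42 (its x) x 50 (y) x 30 mm (z), about 0.07 kg. Origin at its centre. Lies flat on the bench at first. There are always two
- mid0 (a point): Where the centre of a whole brick belongs in the second course: hearth y = -48 mm, 51 mm above the hearth's origin, astride a joint of the bottom course
- mid1 (a point): Where the centre of a whole brick belongs in the second course: hearth y = 48 mm, 51 mm above the hearth's origin, astride a joint of the bottom course
- end0 (a point): Where the centre of a half brick belongs, at an end of the second course: hearth y = -120 mm, 51 mm above the hearth's origin; its 42 mm side lies along the wall
- end1 (a point): Where the centre of a half brick belongs, at an end of the second course: hearth y = 120 mm, 51 mm above the hearth's origin; its 42 mm side lies along the wall
- top0 (a point): Where the centre of a whole brick belongs in the third course: hearth y = -96 mm, 81 mm above the hearth's origin
- top1 (a point): Where the centre of a whole brick belongs in the third course: hearth y = 0 mm, 81 mm above the hearth's origin
- top2 (a point): Where the centre of a whole brick belongs in the third course: hearth y = 96 mm, 81 mm above the hearth's origin

How it is judged (in metres and radians):
On the way, in this order (a step that is already met when the one before it is completed fails the run):
1. the bench block is on its pad and every brick present is laid in its course ((distance between brick0 and mid0 below 0.011 m or distance between brick0 and mid1 below 0.011 m or distance between brick0 and top0 below 0.011 m or distance between brick0 and top1 below 0.011 m or distance between brick0 and top2 below 0.011 m) and angle between the x axis of each of brick0, brick1, brick2, brick3, brick4, half0, half1 and the y axis of hearth, either way round below 0.13 rad and angle between the z axis of each of brick0, brick1, brick2, brick3, brick4, half0, half1 and the z axis of hearth, either way round below 0.1 rad and (distance between brick1 and mid0 below 0.011 m or distance between brick1 and mid1 below 0.011 m or distance between brick1 and top0 below 0.011 m or distance between brick1 and top1 below 0.011 m or distance between brick1 and top2 below 0.011 m) and (distance between brick2 and mid0 below 0.011 m or distance between brick2 and mid1 below 0.011 m or distance between brick2 and top0 below 0.011 m or distance between brick2 and top1 below 0.011 m or distance between brick2 and top2 below 0.011 m) and (distance between brick3 and mid0 below 0.011 m or distance between brick3 and mid1 below 0.011 m or distance between brick3 and top0 below 0.011 m or distance between brick3 and top1 below 0.011 m or distance between brick3 and top2 below 0.011 m) and (distance between brick4 and mid0 below 0.011 m or distance between brick4 and mid1 below 0.011 m or distance between brick4 and top0 below 0.011 m or distance between brick4 and top1 below 0.011 m or distance between brick4 and top2 below 0.011 m) and (distance between half0 and end0 below 0.011 m or distance between half0 and end1 below 0.011 m) and (distance between half1 and end0 below 0.011 m or distance between half1 and end1 below 0.011 m) and distance between any of brick0, brick1, brick2, brick3, brick4 and mid0 below 0.011 m and distance between any of brick0, brick1, brick2, brick3, brick4 and mid1 below 0.011 m and distance between any of half0, half1 and end0 below 0.011 m and distance between any of half0, half1 and end1 below 0.011 m and horizontal distance between benchblock and pad below 0.022 m and z of benchblock in the frame of pad below 0.01 m and angle between benchblock's own z axis and vertical below 0.1 rad), for 0.3 s.
2. the treadle is pressed down to its stop (value of joint treadle above 0.275 rad), for 0.2 s.
At the end, for the whole second after the job is handed in: All bricks laid as asked, each centre within 11 mm of a place of its kind, second course full, in line within 0.13 rad, flat within 0.1; block flat on the pad, centred within 22 mm; treadle pressed to its stop after laying and up again; all at rest (all of step 1 and linear speed of each of brick0, brick1, brick2, brick3, brick4, half0, half1, benchblock below 0.02 m/s and value of joint treadle below 0.03 rad); the robot touches nothing.
It fails at once if a bystander (mug, blade box or jar) is moved more than 30 mm (distance of any of mug, bladebox, jar from where it was at the start of the episode above 0.03 m).
Of brick0, brick1, brick2, brick3, brick4 only 3 to 5 are there at a start; the rules pass over those that are not, and their reading is None.
At some moment in a run one of brick0, brick1, brick2, brick3, brick4, half0, half1 may be knocked a few centimetres aside while the robot is not near it.
Once in a run the grip may slacken for a moment while it holds something.
It also fails if it takes over 210 s, if anything falls off the work surface, if the arm or the gripper's body presses on something with over 40 N, if the wrist force passes 120 N, or if a joint passes its speed limit or range.

## Working session

There is one attempt and no reset: what is moved stays moved. The work goes in short steps, Python scripts to look and compute and a shell command to move; the robot and the scene stay as the last step left them, time stands still between calls to the robot, and variables do not carry over. Pictures are saved under pics/ and viewed, about 12 in all and at most 16, crops included, and the job is handed in when it is done.

```bash
ls; mkdir -p pics
python3 - <<'E'
from workcell import env
import cv2
print(env.state())
for c in ("scene","top"):
    f=env.grab_frame(c); cv2.imwrite(f"pics/{c}0.png",f["frame"][:,:,::-1]); print(c,f["intrinsics"],f["extrinsics"])
E
```

```text
pics
{'time_s': 0.0, 'qpos': array([-7.76931622e+01,  1.83514707e+01,  8.97075990e+01, -3.34515550e-04,
        7.20442127e+01, -1.14597088e+00]), 'qvel': array([-0.03065022, -0.0824945 , -0.1402243 , -0.01089562, -0.04672023,
        0.02596765]), 'effort': array([-1.73273158e-03, -4.12467027e+01, -2.31980574e+01,  7.24461442e-02,
        4.57485463e-02, -1.30960702e-04]), 'ee_pos': array([ 133.7326191 , -559.05208184,  403.91360651]), 'ee_rot': array([-1.79896732e+02, -1.74763716e-03,  1.34529105e+01]), 'force': array([ 0.61053373,  0.00749125, -0.38615765]), 'torque': array([-0.00024215, -0.03407128, -0.0252744 ]), 'gripper_width': 91.04032637108676}
scene [[392.29713301   0.         249.84201125]
 [  0.         392.29713301 189.97954067]
 [  0.           0.           1.        ]] [[-8.96080118e-01  2.41359177e-01 -3.72540160e-01  9.42077640e+02]
 [ 4.43639664e-01  5.15265708e-01 -7.33270140e-01  8.27996596e+02]
 [ 1.49756915e-02 -8.22342385e-01 -5.68795860e-01  7.53579716e+02]
 [ 0.00000000e+00  0.00000000e+00  0.00000000e+00  1.00000000e+00]]
top [[455.39030646   0.         249.71781411]
 [  0.         455.39030646 192.01233755]
 [  0.           0.           1.        ]] [[-8.87306691e-03 -9.93678574e-01  1.11911390e-01  3.05234121e+02]
 [-9.99870369e-01  7.31281743e-03 -1.43446228e-02 -9.58589754e+00]
 [ 1.34355568e-02 -1.12024164e-01 -9.93614650e-01  1.74925056e+03]
 [ 0.00000000e+00  0.00000000e+00  0.00000000e+00  1.00000000e+00]]
```

View pics/scene0.png

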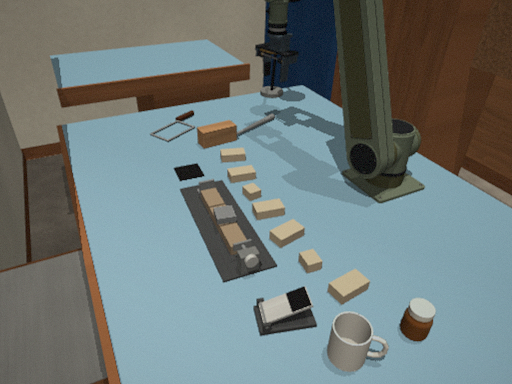

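View pics/top0.png

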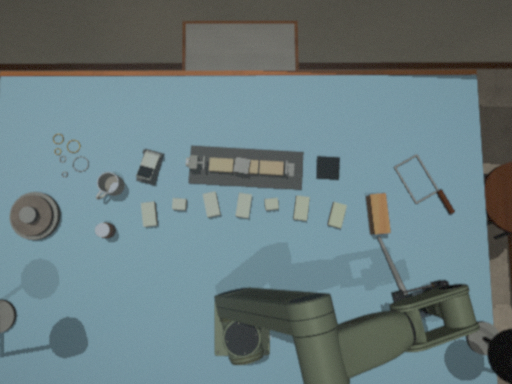

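Five whole bricks are at top-view columns 148–338, rows 201–215. The two halves are at (179,204) and (271,204). The block sits on the wall at (242,166), the pad is at (328,168) and the treadle at (148,165). The mug and jar are at (110,185) and (105,230).

```bash
cat > h.py <<'E'
from workcell import env
import numpy as np, cv2
def ray(f,uv,z):
    K,T=f["intrinsics"],f["extrinsics"]; uv=np.atleast_2d(np.asarray(uv,float))
    d=(np.linalg.inv(K)@np.c_[uv,np.ones(len(uv))].T).T@T[:3,:3].T
    o=T[:3,3]; return o+d*((z-o[2])/d[:,2])[:,None]
def rect(f,m,z):
    "outline of mask on plane z -> centre, long axis angle deg (world, -90..90), sizes"
    c=max(cv2.findContours(m.astype(np.uint8),cv2.RETR_EXTERNAL,cv2.CHAIN_APPROX_NONE)[0],key=len)[:,0]
    p=ray(f,c,z)[:,:2].astype(np.float32); (cx,cy),(w,h),a=cv2.minAreaRect(p)
    if h>w: a+=90; w,h=h,w
    return np.round([cx,cy,(a+90)%180-90,w,h],1)
def seen(cam,thing,z,f,minc=.3):
    for d in env.trace(cam,thing):
        if d["confidence"]<minc or d["pixels"].sum()<10: continue
        print(cam,thing,"%.2f"%d["confidence"],"uv",np.round(d["uv"],1),rect(f,d["pixels"],z),"mid",np.round(ray(f,d["uv"],z)[0,:2],1))
def pin(cam,thing,z,f):
    for d in env.pinpoint(cam,thing): print(cam,"pin",thing,"%.2f"%d["confidence"],np.round(d["uv"],1),np.round(ray(f,d["uv"],z)[0,:2],1))
E
python3 - <<'E'
from h import *
f=env.grab_frame("top")
seen("top","brick0",30,f);seen("top","half0",30,f)
seen("top","benchblock",58,f);seen("top","hearth",6,f);seen("top","pad",6,f);seen("top","treadle",40,f);seen("top","pedal",10,f)
pin("top","brick0",15,f);pin("top","half0",15,f)
pin("top","hearth",0,f);pin("top","pad",0,f);pin("top","tread",62,f);pin("top","benchblock",36,f)
pin("top","mid0",51,f);pin("top","mid1",51,f);pin("top","end0",51,f);pin("top","end1",51,f)
f=env.grab_frame("scene")
pin("scene","brick0",15,f);pin("scene","half0",15,f);pin("scene","hearth",0,f);pin("scene","pad",0,f);pin("scene","tread",62,f);pin("scene","benchblock",36,f)
pin("scene","mid0",51,f);pin("scene","mid1",51,f);pin("scene","end0",51,f);pin("scene","end1",51,f)
E
```

```text
top brick0 0.84 uv [147.1 214.5] [417.9 346.8   4.4  91.3  57.1] mid [416.5 353. ]
top brick0 0.74 uv [249.  169.5] [593.3 -13.1  86.3 445.9 148.3] mid [585.5 -32.4]
top brick0 0.72 uv [300.4 208.3] [ 435.8 -227.1   -7.5   92.5   52.4] mid [ 435.3 -226. ]
top brick0 0.66 uv [335.3 215.3] [ 407.9 -363.   -15.6   89.6   53.1] mid [ 407.7 -357.8]
top brick0 0.57 uv [214.  205.3] [453.6 113.3   9.6  93.8  59. ] mid [449.3 101.2]
top brick0 0.51 uv [240.4 202.2] [447.7  -7.2 -10.5  93.3  53.7] mid [460.3   1.2]
top half0 0.74 uv [268.4 203.1] [ 451.9 -114.1  -83.8   51.3   44.9] mid [ 456.1 -104.9]
top half0 0.52 uv [178.9 207.2] [453.4 233.5  89.6  53.1  41.7] mid [443.1 233.6]
top benchblock 0.74 uv [240.3 165.3] [596.6  -4.4 -11.5  62.   58.4] mid [5.971e+02 5.000e-01]
top hearth 0.89 uv [247.3 166. ] [596.3 -15.   86.5 455.9 156.1] mid [603.1 -26.3]
top pad 0.80 uv [325.6 170.1] [ 594.8 -335.8   88.2   85.7   82.8] mid [ 585.  -330.1]
top treadle 0.74 uv [147.  165.5] [601.8 352.  -18.9 103.5  60.4] mid [601.7 354.2]
top treadle 0.52 uv [103.8 231.5] [357.2 508.1 -88.6  70.5  56. ] mi
[... 1678 characters left out ...]
6 517.2]
scene pin tread 0.60 [415.7 331.1] [406.6 537.6]
scene pin tread 0.48 [227.1 222.3] [615.8  50.6]
scene pin benchblock 0.79 [227.3 217.3] [593.8   0.6]
scene pin benchblock 0.60 [188.6 169.7] [ 609.3 -297.6]
scene pin mid0 0.78 [228.1 220.7] [605.2  32.9]
scene pin mid0 0.59 [217.3 199.5] [593.9 -74.1]
scene pin mid1 0.78 [228.1 220.7] [605.2  32.9]
scene pin mid1 0.59 [217.3 199.5] [593.9 -74.1]
scene pin end0 0.89 [209.5 186.5] [ 589.5 -149.6]
scene pin end0 0.76 [239.4 231.2] [595.6  87.5]
scene pin end0 0.21 [311.7 256.5] [471.4 254.7]
scene pin end1 0.89 [209.5 186.5] [ 589.5 -149.6]
scene pin end1 0.76 [239.4 231.2] [595.6  87.5]
scene pin end1 0.21 [311.7 256.5] [471.4 254.7]
```

```bash
T='{"gripper":100,"travel":[0,0,0],"twist":-0.116}'
python3 -m handwheel '[{"gripper":100,"travel":[0,0,0],"twist":-0.116},{"gripper":100,"travel":[0,0,0],"twist":-0.116},{"gripper":100,"travel":[0,0,0],"twist":-0.116},{"gripper":100,"travel":[0,0,0],"twist":-0.116},{"gripper":100,"travel":[0,0,0],"twist":-0.116}]'
python3 -m handwheel '[{"gripper":100,"travel":[0,0,0],"twist":-0.116},{"gripper":100,"travel":[0,0,0],"twist":-0.116},{"gripper":100,"travel":[0,0,0],"twist":-0.116},{"gripper":100,"travel":[0,0,0],"twist":-0.116},{"gripper":100,"travel":[0,0,0],"twist":-0.116}]'
python3 -m handwheel '[{"gripper":100,"travel":[0,0,0],"twist":-0.116},{"gripper":100,"travel":[0.0336,0.0239,0],"twist":0},{"gripper":100,"travel":[0.0336,0.0239,0],"twist":0},{"gripper":100,"travel":[0.0336,0.0239,0],"twist":0},{"gripper":100,"travel":[0.0336,0.0239,0],"twist":0}]'
python3 -m handwheel '[{"gripper":100,"travel":[0.0336,0.0239,0],"twist":0},{"gripper":100,"travel":[0.0336,0.0239,0],"twist":0},{"gripper":100,"travel":[0.0336,0.0239,0],"twist":0},{"gripper":100,"travel":[0.0336,0.0239,0],"twist":0},{"gripper":100,"travel":[0.0336,0.0239,0],"twist":0}]'
python3 -m handwheel '[{"gripper":100,"travel":[0.0336,0.0239,0],"twist":0},{"gripper":100,"travel":[0.0336,0.0239,0],"twist":0},{"gripper":100,"travel":[0.0336,0.0239,0],"twist":0},{"gripper":100,"travel":[0.0336,0.0239,0],"twist":0},{"gripper":100,"travel":[0.0336,0.0239,0],"twist":0}]'
python3 -m handwheel '[{"gripper":100,"travel":[0.0336,0.0239,0],"twist":0},{"gripper":100,"travel":[0.0336,0.0239,0],"twist":0},{"gripper":100,"travel":[0.0336,0.0239,0],"twist":0},{"gripper":100,"travel":[0,0,0],"twist":0},{"gripper":100,"travel":[0,0,0],"twist":0}]'
python3 - <<'E'
from h import *
f=env.grab_frame("wrist"); cv2.imwrite("pics/w1.png",f["frame"][:,:,::-1]); print(f["intrinsics"],f["extrinsics"]); print(env.state()["qpos"])
np.savez("w1.npz",**f)
E
```

```text
time_s: 1.97
ee_pos: [133.8, -559.2, 404.8]
ee_rot: [180.0, 0.0, 47.0]
force: [-0.4, -0.3, 0.3]
gripper_width: 91.1
time_s: 2.38
ee_pos: [133.8, -559.2, 404.8]
ee_rot: [180.0, 0.0, 80.2]
force: [0.1, -0.1, 0.2]
gripper_width: 91.1
time_s: 2.8
ee_pos: [237.9, -429.4, 404.7]
ee_rot: [180.0, 0.0, 86.5]
force: [0.4, -0.1, -0.1]
gripper_width: 91.2
time_s: 3.22
ee_pos: [367.4, -268.5, 405.1]
ee_rot: [180.0, 0.0, 86.5]
force: [0.3, -0.8, -1.0]
gripper_width: 91.2
time_s: 3.63
ee_pos: [496.9, -107.8, 405.0]
ee_rot: [180.0, 0.0, 86.6]
force: [0.5, -0.9, 0.3]
gripper_width: 91.0
time_s: 4.05
ee_pos: [574.5, -11.8, 404.1]
ee_rot: [-180.0, 0.0, 86.8]
force: [-1.1, 0.2, -0.4]
gripper_width: 91.2
[[269.96258086   0.         259.18180052]
 [  0.         269.96258086 191.9164151 ]
 [  0.           0.           1.        ]] [[ 9.98394086e-01 -5.37680248e-02 -1.78395271e-02  5.79190838e+02]
 [-5.66130475e-02 -9.58384923e-01 -2.79809404e-01  6.76053477e+01]
 [-2.05233488e-03  2.80370004e-01 -9.59889811e-01  3.84247699e+02]
 [ 0.00000000e+00  0.00000000e+00  0.00000000e+00  1.00000000e+00]]
[-2.43088161e+00  1.82390189e+01  8.98249368e+01 -4.38328182e-02
  7.20134578e+01  9.22060599e-01]
```

View pics/w1.png

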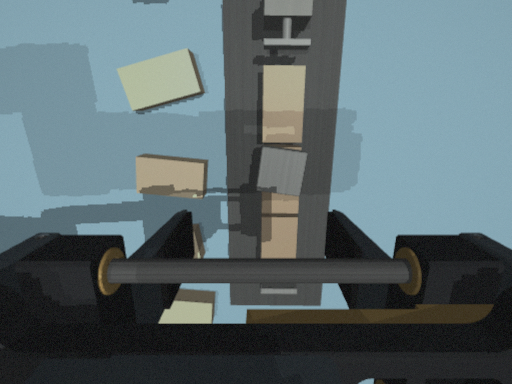

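The wrist view looks along the wall. The +y bottom brick spans (263–305, 66–142), and the block is at (282,171), turned about 10°. The tray edges run from about u=224 to u=344, and its -y end is at v≈304. Next I'll fit the hearth.

```bash
cat >> h.py <<'E'
def pale(fr,th=25):
    a=fr.astype(int); return ((a[...,0]-a[...,2])>th)
def blobs(f,z,box=None,th=25,minpx=150):
    m=pale(f["frame"],th).astype(np.uint8)
    if box is not None:
        k=np.zeros_like(m); u0,v0,u1,v1=box; k[v0:v1,u0:u1]=1; m&=k
    m=cv2.morphologyEx(m,cv2.MORPH_OPEN,np.ones((3,3),np.uint8))
    n,l,s,c=cv2.connectedComponentsWithStats(m)
    for i in range(1,n):
        if s[i,4]>=minpx: print("blob",np.round(c[i]),s[i,:5],rect(f,l==i,z))
E
python3 - <<'E'
from h import *
f=dict(np.load("w1.npz")); a=f["frame"].astype(int)
blobs(f,36,(230,40,340,310)); blobs(f,30,(80,20,225,330))
for v in (100,125,170,180,200,285): print(v,[tuple(a[v,u]) for u in (235,262,284,310)])
# tray sides
tb=(a[...,2]-a[...,0])>25
L=[];R=[]
for v in range(5,300,3):
    r=np.where(~tb[v,215:355])[0]+215
    if len(r): L.append((r.min(),v)); R.append((r.max()+1,v))
for n,P in (("L",L),("R",R)):
    p=ray(f,P,6)[:,:2]; k=np.polyfit(p[:,1],p[:,0],1)
    for _ in range(4):
        e=np.abs(np.polyval(k,p[:,1])-p[:,0]); k=np.polyfit(p[e<3,1],p[e<3,0],1)
    print(n,k,(e<3).sum(),len(e), "x at y=-15",np.polyval(k,-15.))
print("end", ray(f,[(275,304.5),(250,304.5)],6)[:,:2])
col=a[:,252,:]; print([tuple(c) for c in col[298:310]])
col=a[:,283,:]; print([(v,*col[v]) for v in range(138,150)],[(v,*col[v]) for v in range(192,222)],[(v,*col[v]) for v in range(60,70)])
E
```

```text
blob [283. 103.] [ 263   66   42   76 3047] [608.2  75.6  86.8  87.6  49.2]
blob [282. 204.] [262 193  37  21 581] [600.5 -52.2  -8.7  48.4  28.9]
blob [281. 238.] [ 261  217   37   41 1233] [ 596.5 -102.4   86.8   61.9   50.1]
blob [169. 174.] [ 136  157   68   35 1921] [453.4  -6.5  -6.6  90.1  47.6]
blob [107. 271.] [ 98 248  25  47 566] [ 340.7 -146.9   72.1   84.4   32.4]
100 [(np.int64(83), np.int64(85), np.int64(84)), (np.int64(96), np.int64(94), np.int64(84)), (np.int64(176), np.int64(169), np.int64(143)), (np.int64(83), np.int64(88), np.int64(87))]
125 [(np.int64(72), np.int64(74), np.int64(72)), (np.int64(101), np.int64(94), np.int64(81)), (np.int64(155), np.int64(141), np.int64(117)), (np.int64(74), np.int64(74), np.int64(74))]
170 [(np.int64(66), np.int64(67), np.int64(68)), (np.int64(121), np.int64(123), np.int64(122)), (np.int64(124), np.int64(127), np.int64(125)), (np.int64(76), np.int64(78), np.int64(77))]
180 [(np.int64(69), np.int64(72), np.int64(71)), (np.int64(117), np.int64(122), np.int64(119)), (np.int64(124), np.int64(127), np.int64(125)), (np.int64(71), np.int
[... 3087 characters left out ...]
8, np.int64(166), np.int64(149), np.int64(124)), (219, np.int64(164), np.int64(145), np.int64(123)), (220, np.int64(164), np.int64(146), np.int64(122)), (221, np.int64(164), np.int64(148), np.int64(122))] [(60, np.int64(56), np.int64(57), np.int64(56)), (61, np.int64(53), np.int64(55), np.int64(55)), (62, np.int64(53), np.int64(54), np.int64(54)), (63, np.int64(52), np.int64(55), np.int64(55)), (64, np.int64(55), np.int64(56), np.int64(58)), (65, np.int64(143), np.int64(140), np.int64(120)), (66, np.int64(176), np.int64(171), np.int64(145)), (67, np.int64(179), np.int64(174), np.int64(147)), (68, np.int64(178), np.int64(172), np.int64(145)), (69, np.int64(174), np.int64(171), np.int64(145))]
```

Run:
```python
from h import *
w=env.grab_frame("wrist")
for d in env.trace("wrist","benchblock"): print(d["confidence"],d["uv"],rect(w,d["pixels"],58))
t=env.grab_frame("top"); a=t["frame"].astype(int)
m=((a.max(2)<60)).astype(np.uint8)
n,l,s,c=cv2.connectedComponentsWithStats(m[140:200,300:360])
for i in range(1,n):
    if s[i,4]>100:
        mm=np.zeros((384,512),bool); mm[140:200,300:360]=l==i; print("pad",s[i],rect(t,mm,6))
```

```text
0.87 [281.0, 169.1] [602.2  -1.6  78.9  57.5  57.3]
0.2 [196.2, 241.6] [488.4 -90.5  87.5  48.3  14.4]
pad [ 18  18  21  21 401] [ 593.7 -339.8   -1.5   78.8   78. ]
```

```bash
python3 -m handwheel '[{"gripper":100,"travel":[0,0,0],"twist":0.067},{"gripper":100,"travel":[0,0,0],"twist":0.066},{"gripper":100,"travel":[0.0153,0.0252,0.020],"twist":0},{"gripper":100,"travel":[0,0,0.04],"twist":0},{"gripper":100,"travel":[0,0,0.04],"twist":0}]'
python3 -m handwheel '[{"gripper":100,"travel":[0,0,0.04],"twist":0},{"gripper":100,"travel":[0,0,0.0288],"twist":0},{"gripper":100,"travel":[0,0,0.01],"twist":0},{"gripper":100,"travel":[0,0,0],"twist":0}]'
python3 -m handwheel '[{"gripper":0,"travel":[0,0,0],"twist":0},{"gripper":0,"travel":[0,0,0],"twist":0},{"gripper":0,"travel":[0,0,0],"twist":0},{"gripper":0,"travel":[0,0,0],"twist":0},{"gripper":0,"travel":[0,0,0],"twist":0}]' 45
python3 -m handwheel '[{"gripper":0,"travel":[0,0,0],"twist":0},{"gripper":0,"travel":[0,0,-0.01],"twist":0},{"gripper":0,"travel":[0,0,-0.02],"twist":0},{"gripper":0,"travel":[0,0,-0.03],"twist":0},{"gripper":0,"travel":[0,0,-0.02],"twist":0}]'
```

```text
time_s: 4.67
ee_pos: [601.9, -4.4, 305.6]
ee_rot: [179.7, -0.0, 78.8]
force: [0.5, -0.2, -0.7]
gripper_width: 91.5
time_s: 5.0
ee_pos: [600.1, -4.4, 223.7]
ee_rot: [-179.7, 0.1, 78.8]
force: [-0.4, -1.0, 0.1]
gripper_width: 91.3
time_s: 5.42
ee_pos: [601.5, -3.2, 227.3]
ee_rot: [179.9, -0.0, 78.9]
force: [0.4, -0.3, 0.2]
gripper_width: 60.6
time_s: 5.83
ee_pos: [601.2, -3.1, 307.6]
ee_rot: [-180.0, 0.0, 79.0]
force: [0.4, 0.2, -4.4]
gripper_width: 55.7
```

```bash
python3 -m handwheel '[{"gripper":0,"travel":[-0.0369,0.0063,0],"twist":0},{"gripper":0,"travel":[-0.0369,0.0063,0],"twist":0},{"gripper":0,"travel":[-0.0369,0.0063,0],"twist":0},{"gripper":0,"travel":[-0.0369,0.0063,0],"twist":0},{"gripper":0,"travel":[-0.0369,0.0063,0],"twist":0}]'
python3 -m handwheel '[{"gripper":0,"travel":[-0.0369,0.0063,0],"twist":0},{"gripper":0,"travel":[-0.0369,0.0063,0],"twist":0},{"gripper":0,"travel":[-0.0369,0.0063,0],"twist":0},{"gripper":0,"travel":[-0.0369,0.0063,0],"twist":0},{"gripper":0,"travel":[0,0,0],"twist":0}]'
python3 -m handwheel '[{"gripper":0,"travel":[0,0,0.03],"twist":0},{"gripper":0,"travel":[0,0,0.03],"twist":0},{"gripper":0,"travel":[0,0,0.03],"twist":0},{"gripper":0,"travel":[0,0,0.012],"twist":0},{"gripper":0,"travel":[0,0,0.004],"twist":0}]'
python3 -m handwheel '[{"gripper":0,"travel":[0,0,0.002],"twist":0},{"gripper":0,"travel":[0,0,0],"twist":0}]'
```

```text
time_s: 6.25
ee_pos: [596.1, -191.7, 305.8]
ee_rot: [-179.9, -0.0, 79.0]
force: [0.9, -0.2, -4.0]
gripper_width: 55.6
time_s: 6.67
ee_pos: [592.1, -346.7, 305.4]
ee_rot: [179.9, 0.3, 78.7]
force: [1.2, 0.2, -4.2]
gripper_width: 55.9
time_s: 7.08
ee_pos: [592.3, -339.3, 197.5]
ee_rot: [-179.7, -0.1, 79.0]
force: [-0.8, -0.3, -4.1]
gripper_width: 55.5
time_s: 7.25
ee_pos: [593.8, -340.1, 199.0]
ee_rot: [179.9, 0.0, 79.0]
force: [0.5, -0.7, -3.8]
gripper_width: 55.9
```

```bash
python3 -m handwheel '[{"gripper":0,"travel":[0,0,0.002],"twist":0},{"gripper":0,"travel":[0,0,0.001],"twist":0},{"gripper":0,"travel":[0,0,0],"twist":0}]'
python3 -m handwheel '[{"gripper":100,"travel":[0,0,0],"twist":0},{"gripper":100,"travel":[0,0,0],"twist":0},{"gripper":100,"travel":[0,0,0],"twist":0},{"gripper":100,"travel":[0,0,0],"twist":0},{"gripper":100,"travel":[0,0,0],"twist":0}]'
python3 -m handwheel '[{"gripper":100,"travel":[0,0,-0.02],"twist":0},{"gripper":100,"travel":[0,0,-0.04],"twist":0},{"gripper":100,"travel":[0,0,-0.04],"twist":0},{"gripper":100,"travel":[0,0,-0.04],"twist":0},{"gripper":100,"travel":[0,0,-0.04],"twist":0}]'
```

```text
time_s: 7.5
ee_pos: [593.9, -340.3, 197.2]
ee_rot: [179.8, 0.1, 78.9]
force: [0.9, 0.0, 2.4]
gripper_width: 55.5
time_s: 7.92
ee_pos: [594.7, -340.7, 197.2]
ee_rot: [179.6, 0.1, 78.9]
force: [2.8, -0.8, 2.8]
gripper_width: 85.9
time_s: 8.33
ee_pos: [592.7, -339.9, 376.7]
ee_rot: [-179.9, -0.0, 78.9]
force: [1.0, -0.3, -0.3]
gripper_width: 91.3
```

```bash
for i in 1 2; do python3 -m handwheel '[{"gripper":100,"travel":[0,0,-0.003],"twist":0.115},{"gripper":100,"travel":[0,0,-0.003],"twist":0.115},{"gripper":100,"travel":[0,0,-0.003],"twist":0.115},{"gripper":100,"travel":[0,0,-0.003],"twist":0.115},{"gripper":100,"travel":[0,0,-0.003],"twist":0.115}]' | head -0; done
python3 -m handwheel '[{"gripper":100,"travel":[0,0,0],"twist":0.115},{"gripper":100,"travel":[0,0,0],"twist":0.115},{"gripper":100,"travel":[-0.032,-0.0229,0],"twist":0},{"gripper":100,"travel":[-0.032,-0.0229,0],"twist":0},{"gripper":100,"travel":[-0.032,-0.0229,0],"twist":0}]'
python3 -m handwheel '[{"gripper":100,"travel":[-0.032,-0.0229,0],"twist":0},{"gripper":100,"travel":[-0.032,-0.0229,0],"twist":0},{"gripper":100,"travel":[-0.032,-0.0229,0],"twist":0},{"gripper":100,"travel":[-0.032,-0.0229,0],"twist":0},{"gripper":100,"travel":[0,0,0],"twist":0}]'
python3 - <<'E'
from h import *
f=env.grab_frame("wrist"); cv2.imwrite("pics/w2.png",f["frame"][:,:,::-1]); np.savez("w2.npz",**f)
blobs(f,30)
E
```

```text
time_s: 9.58
ee_pos: [496.0, -270.4, 403.9]
ee_rot: [-180.0, 0.1, -0.1]
force: [0.0, 0.0, -0.0]
gripper_width: 91.5
time_s: 10.0
ee_pos: [363.5, -175.6, 404.1]
ee_rot: [-179.8, 0.4, -0.1]
force: [-1.2, 0.7, -0.4]
gripper_width: 90.7
blob [303. 126.] [ 281  105   41   45 1364] [ 424.6 -226.9   -8.1   55.5   47.9]
blob [415. 274.] [407 249  15  46 363] [ 211.8 -406.    10.    80.3   19.9]
blob [102. 274.] [ 97 251  13  44 213] [210.3  62.5 -12.8  77.   15.4]
blob [428. 313.] [376 305  87  18 923] [ 141.4 -428.2   83.9  141.3   31.5]
blob [280. 315.] [247 310  61  13 629] [ 130.9 -202.1  -89.9   95.6   23.1]Exception ignored on flushing sys.stdout:
BrokenPipeError: [Errno 32] Broken pipe
Exception ignored on flushing sys.stdout:
BrokenPipeError: [Errno 32] Broken pipe
```

View pics/w2.png

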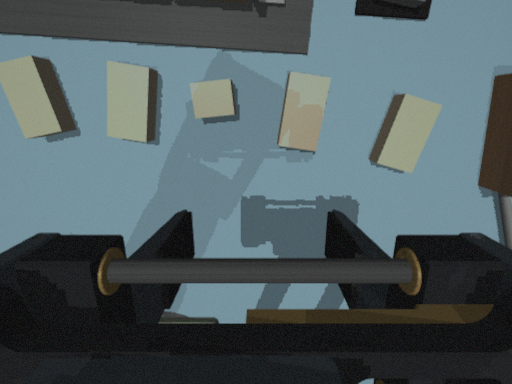

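The view shows the bricks at (35,96), (131,102), (304,112) and (408,133), and a half at (213,99). The pad with the block is at the top, around (394,0). I need to loosen the segmentation for sunlit bricks.

```bash
sed -i 's/return ((a\[...,0\]-a\[...,2\])>th)/return ((a[...,0]-a[...,2])>th)\&(a[...,0]>105)/; s/th=25/th=6/g' h.py
python3 - <<'E'
from h import *
f=dict(np.load("w2.npz")); blobs(f,30,(0,40,480,190))
a=f["frame"]; print([tuple(map(int,a[v,u])) for v,u in ((96,30),(102,125),(99,213),(90,305),(125,300),(133,408),(110,153),(135,60))])
E
```

```text
blob [28. 97.] [   0   56   61   82 2990] [457.8 113.2  11.3  89.8  49.8]
blob [127. 101.] [ 108   62   41   80 2944] [452.5 -10.2  -9.3  88.5  48.7]
blob [304. 113.] [ 279   75   51   76 2742] [ 440.2 -229.    -8.    89.1   50. ]
blob [213.  99.] [ 193   80   41   38 1346] [ 457.3 -115.9  -84.6   49.5   41.4]
blob [409. 133.] [ 378   95   63   77 2754] [ 413.4 -365.1  -15.7   89.    50.1]
[(149, 154, 131), (154, 163, 140), (152, 155, 132), (156, 164, 149), (154, 147, 124), (155, 163, 136), (57, 54, 47), (76, 95, 101)]
```

```bash
cat > p.py <<'E'
import sys,math
# p.py x y yaw  x2 y2 yaw2 : tool-frame shift (mm) after turning, twist (rad)
x,y,a,X,Y,A=map(float,sys.argv[1:7]); t=math.radians(A); dx,dy=X-x,Y-y
tw=(a-A+180)%360-180
tx=dx*math.cos(t)+dy*math.sin(t); ty=dx*math.sin(t)-dy*math.cos(t); n=max(1,math.ceil(math.hypot(tx,ty)/39))
print("twist %.3f"%math.radians(tw),"| shift mm tx %.1f ty %.1f |"%(tx,ty),n,"rows of %.4f %.4f"%(tx/n/1000,ty/n/1000))
E
python3 -m handwheel '[{"gripper":100,"travel":[0,0,0],"twist":0.069},{"gripper":100,"travel":[0,0,0],"twist":0.069},{"gripper":100,"travel":[0.0256,0.013,0.028],"twist":0},{"gripper":100,"travel":[0.0256,0.013,0.028],"twist":0},{"gripper":100,"travel":[0.0256,0.013,0.028],"twist":0}]'
python3 -m handwheel '[{"gripper":100,"travel":[0,0,0],"twist":0},{"gripper":100,"travel":[0,0,0.04],"twist":0},{"gripper":100,"travel":[0,0,0.04],"twist":0},{"gripper":100,"travel":[0,0,0.03],"twist":0},{"gripper":100,"travel":[0,0,0.01],"twist":0}]'
python3 -m handwheel '[{"gripper":100,"travel":[0,0,0.005],"twist":0},{"gripper":100,"travel":[0,0,0],"twist":0}]'
python3 -m handwheel '[{"gripper":0,"travel":[0,0,0],"twist":0},{"gripper":0,"travel":[0,0,0],"twist":0},{"gripper":0,"travel":[0,0,0],"twist":0},{"gripper":0,"travel":[0,0,0],"twist":0},{"gripper":0,"travel":[0,0,0],"twist":0}]' 30
python3 -m handwheel '[{"gripper":0,"travel":[0,0,0],"twist":0},{"gripper":0,"travel":[0,0,-0.01],"twist":0},{"gripper":0,"travel":[0,0,-0.03],"twist":0},{"gripper":0,"travel":[0,0,-0.04],"twist":0},{"gripper":0,"travel":[0,0,-0.04],"twist":0}]'
python3 p.py 440.2 -229 -8 599.2 -67.9 86.4
```

```text
time_s: 10.47
ee_pos: [441.6, -229.7, 320.6]
ee_rot: [179.9, -0.2, -8.0]
force: [0.6, 0.1, 0.3]
gripper_width: 91.3
time_s: 10.88
ee_pos: [439.1, -228.2, 197.2]
ee_rot: [-179.9, 0.4, -8.0]
force: [-0.5, 0.1, -0.7]
gripper_width: 91.2
time_s: 11.05
ee_pos: [440.7, -229.0, 196.0]
ee_rot: [180.0, 0.0, -8.0]
force: [-0.1, -0.2, -0.5]
gripper_width: 91.1
time_s: 11.47
ee_pos: [440.3, -228.7, 196.8]
ee_rot: [180.0, -0.1, -8.0]
force: [-0.9, 0.1, 0.7]
gripper_width: 60.7
time_s: 11.88
ee_pos: [439.6, -228.3, 317.1]
ee_rot: [-179.9, 0.2, -8.0]
force: [1.3, -0.1, -1.9]
gripper_width: 49.7
twist -1.648 | shift mm tx 170.8 ty 148.6 | 6 rows of 0.0285 0.0248
```

```bash
python3 -m handwheel '[{"gripper":0,"travel":[0,0,0],"twist":-0.1177},{"gripper":0,"travel":[0,0,0],"twist":-0.1177},{"gripper":0,"travel":[0,0,0],"twist":-0.1177},{"gripper":0,"travel":[0,0,0],"twist":-0.1177},{"gripper":0,"travel":[0,0,0],"twist":-0.1177}]' >/dev/null
python3 -m handwheel '[{"gripper":0,"travel":[0,0,0],"twist":-0.1177},{"gripper":0,"travel":[0,0,0],"twist":-0.1177},{"gripper":0,"travel":[0,0,0],"twist":-0.1177},{"gripper":0,"travel":[0,0,0],"twist":-0.1177},{"gripper":0,"travel":[0,0,0],"twist":-0.1177}]' >/dev/null
python3 -m handwheel '[{"gripper":0,"travel":[0,0,0],"twist":-0.1177},{"gripper":0,"travel":[0,0,0],"twist":-0.1177},{"gripper":0,"travel":[0,0,0],"twist":-0.1177},{"gripper":0,"travel":[0,0,0],"twist":-0.1177},{"gripper":0,"travel":[0.0285,0.0248,0],"twist":0}]'
python3 -m handwheel '[{"gripper":0,"travel":[0.0285,0.0248,0],"twist":0},{"gripper":0,"travel":[0.0285,0.0248,0],"twist":0},{"gripper":0,"travel":[0.0285,0.0248,0],"twist":0},{"gripper":0,"travel":[0.0285,0.0248,0],"twist":0},{"gripper":0,"travel":[0.0285,0.0248,0],"twist":0}]'
python3 -m handwheel '[{"gripper":0,"travel":[0,0,0],"twist":0},{"gripper":0,"travel":[0,0,0.03],"twist":0},{"gripper":0,"travel":[0,0,0.03],"twist":0},{"gripper":0,"travel":[0,0,0.018],"twist":0},{"gripper":0,"travel":[0,0,0],"twist":0}]'
python3 -m handwheel '[{"gripper":0,"travel":[0,0,0.002],"twist":0},{"gripper":0,"travel":[0,0,0.002],"twist":0},{"gripper":0,"travel":[0,0,0.001],"twist":0},{"gripper":0,"travel":[0,0,0],"twist":0}]'
```

```text
time_s: 13.13
ee_pos: [463.9, -204.0, 316.2]
ee_rot: [-179.8, 0.1, 86.4]
force: [0.1, -0.2, -2.0]
gripper_width: 49.9
time_s: 13.55
ee_pos: [600.2, -65.8, 316.4]
ee_rot: [-180.0, 0.0, 86.4]
force: [0.1, -1.2, -1.3]
gripper_width: 49.7
time_s: 13.97
ee_pos: [598.6, -67.2, 235.6]
ee_rot: [-179.7, -0.0, 86.4]
force: [0.3, 1.2, -0.2]
gripper_width: 50.3
time_s: 14.3
ee_pos: [599.5, -67.5, 234.1]
ee_rot: [179.9, 0.0, 86.4]
force: [-2.2, -0.1, 2.6]
gripper_width: 49.4
```

```bash
python3 -m handwheel '[{"gripper":100,"travel":[0,0,0],"twist":0},{"gripper":100,"travel":[0,0,0],"twist":0},{"gripper":100,"travel":[0,0,0],"twist":0},{"gripper":100,"travel":[0,0,0],"twist":0},{"gripper":100,"travel":[0,0,0],"twist":0}]'
python3 -m handwheel '[{"gripper":100,"travel":[0,0,-0.02],"twist":0},{"gripper":100,"travel":[0,0,-0.04],"twist":0},{"gripper":100,"travel":[-0.025,0,-0.03],"twist":0},{"gripper":100,"travel":[-0.025,0,-0.03],"twist":0},{"gripper":100,"travel":[-0.025,0,-0.03],"twist":0}]'
python3 -m handwheel '[{"gripper":100,"travel":[-0.025,0,-0.024],"twist":0},{"gripper":100,"travel":[0,0,0],"twist":0},{"gripper":100,"travel":[0,0,0],"twist":0}]'
python3 - <<'E'
from h import *
f=env.grab_frame("wrist"); cv2.imwrite("pics/w3.png",f["frame"][:,:,::-1]); np.savez("w3.npz",**f)
blobs(f,66)
blobs(f,36)
blobs(f,30)
E
```

```text
time_s: 14.72
ee_pos: [599.5, -67.3, 232.9]
ee_rot: [180.0, 0.0, 86.4]
force: [-0.4, 0.3, 0.8]
gripper_width: 80.2
time_s: 15.13
ee_pos: [594.5, -142.6, 384.6]
ee_rot: [180.0, 0.0, 86.5]
force: [0.2, 0.3, 0.2]
gripper_width: 91.2
time_s: 15.38
ee_pos: [593.0, -168.1, 408.3]
ee_rot: [179.8, 0.0, 86.3]
force: [-1.2, 1.6, 0.1]
gripper_width: 91.1
blob [257.  28.] [ 236    9   44   39 1715] [602.9  -3.   -3.7  46.2  35.5]
blob [133.  52.] [  95   26   77   53 3456] [467.5 -17.8  -9.   81.1  44.8]
blob [258.  99.] [ 236   83   45   33 1029] [599.2 -73.9 -17.2  56.3  24.9]
blob [153. 141.] [ 133  120   40   42 1227] [ 471.9 -112.4  -84.2   44.2   38.2]
blob [257. 148.] [ 238  122   40   49 1647] [ 595.  -126.7   86.9   56.8   45.8]
blob [174. 309.] [161 295  23  26 347] [ 458.7 -344.5   72.2   45.3   26.7]
blob [257.  28.] [ 236    9   44   39 1715] [603.4   5.   -3.7  50.5  38.9]
blob [133.  52.] [  95   26   77   53 3456] [455.3 -11.1  -9.   88.7  49. ]
blob [258.  99.] [ 236   83   45   33 1029] [599.2 -72.5 -17.2  61.6  27.2]
blob [153. 141.] [ 133  120   40   42 1227] [ 460.1 -114.6  -84.2   48.3   41.7]
blob [257. 148.] [ 238  122   40   49 1647] [ 594.7 -130.3   86.9   62.    50. ]
blob [174. 309.] [161 295  23  26 347] [ 445.7 -368.3   72.2   49.6   29.2]
blob [257.  28.] [ 236    9   44   39 1715] [603.4   6.6  -3.7  51.4  39.5]
blob [133.  52.] [  95   26   77   53 3456] [452.9  -9.8  -9.   90.2  49.9]
blob [258.  99.] [ 236   83   45   33 1029] [599.2 -72.2 -17.2  62.6  27.7]
blob [153. 141.] [ 133  120   40   42 1227] [ 457.8 -115.   -84.2   49.1   42.4]
blob [257. 148.] [ 238  122   40   49 1647] [ 594.6 -131.    86.9   63.1   50.9]
blob [174. 309.] [161 295  23  26 347] [ 443.1 -373.1   72.2   50.4   29.7]
```

View pics/w3.png

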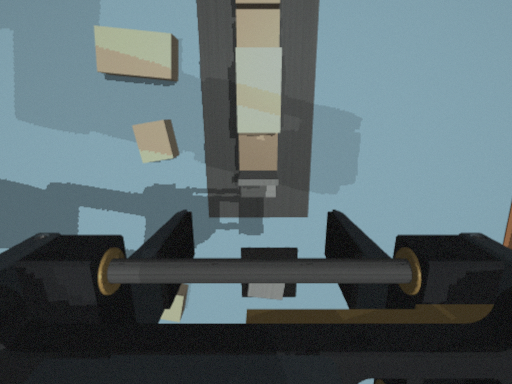

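The first brick is laid at about (259,90), square with the course, and the block is on the pad at (267,285). Now the numbers.

```bash
python3 - <<'E'
from h import *
f=dict(np.load("w3.npz"))
print("laid",ray(f,[(236,47.5),(280.5,47.5),(281,132.5),(239,132.5)],66).mean(0))
print("tray end", ray(f,[(258,216.5)],6)); print("tray edges",ray(f,[(210,216),(308,216)],6))
print("-y brick end y=-141", ray(f,[(258,170.5)],36)); print("stop inner -147 z62 / outer -155",ray(f,[(258,179),(258,184)],62))
E
python3 p.py 592.9 -167.7 86.4 452.7 -10 -9.2
```

```text
laid [600.61412867 -65.98601375  66.        ]
tray end [[ 587.59012559 -238.97611336    6.        ]]
tray edges [[ 515.10517809 -233.34920042    6.        ]
 [ 663.26109256 -243.18946633    6.        ]]
-y brick end y=-141 [[ 592.81640848 -161.90908582   36.        ]]
stop inner -147 z62 / outer -155 [[ 592.5198921  -167.24336558   62.        ]
 [ 592.09158923 -173.64450351   62.        ]]
twist 1.669 | shift mm tx -163.6 ty -133.3 | 6 rows of -0.0273 -0.0222
```

```bash
python3 -m handwheel '[{"gripper":100,"travel":[0,0,0],"twist":0.1192},{"gripper":100,"travel":[0,0,0],"twist":0.1192},{"gripper":100,"travel":[0,0,0],"twist":0.1192},{"gripper":100,"travel":[0,0,0],"twist":0.1192},{"gripper":100,"travel":[0,0,0],"twist":0.1192}]' >/dev/null
python3 -m handwheel '[{"gripper":100,"travel":[0,0,0],"twist":0.1192},{"gripper":100,"travel":[0,0,0],"twist":0.1192},{"gripper":100,"travel":[0,0,0],"twist":0.1192},{"gripper":100,"travel":[0,0,0],"twist":0.1192},{"gripper":100,"travel":[0,0,0],"twist":0.1192}]' >/dev/null
python3 -m handwheel '[{"gripper":100,"travel":[0,0,0],"twist":0.1192},{"gripper":100,"travel":[0,0,0],"twist":0.1192},{"gripper":100,"travel":[0,0,0],"twist":0.1192},{"gripper":100,"travel":[0,0,0],"twist":0.1192},{"gripper":100,"travel":[-0.0273,-0.0222,0.02],"twist":0}]'
python3 -m handwheel '[{"gripper":100,"travel":[-0.0273,-0.0222,0.02],"twist":0},{"gripper":100,"travel":[-0.0273,-0.0222,0.02],"twist":0},{"gripper":100,"travel":[-0.0273,-0.0222,0.02],"twist":0},{"gripper":100,"travel":[-0.0273,-0.0222,0.02],"twist":0},{"gripper":100,"travel":[-0.0273,-0.0222,0.02],"twist":0}]'
python3 -m handwheel '[{"gripper":100,"travel":[0,0,0],"twist":0},{"gripper":100,"travel":[0,0,0.04],"twist":0},{"gripper":100,"travel":[0,0,0.035],"twist":0},{"gripper":100,"travel":[0,0,0.012],"twist":0},{"gripper":100,"travel":[0,0,0.004],"twist":0}]'
python3 -m handwheel '[{"gripper":0,"travel":[0,0,0],"twist":0},{"gripper":0,"travel":[0,0,0],"twist":0},{"gripper":0,"travel":[0,0,0],"twist":0},{"gripper":0,"travel":[0,0,0],"twist":0},{"gripper":0,"travel":[0,0,0],"twist":0}]'
python3 -m handwheel '[{"gripper":0,"travel":[0,0,0],"twist":0},{"gripper":0,"travel":[0,0,-0.01],"twist":0},{"gripper":0,"travel":[0,0,-0.03],"twist":0},{"gripper":0,"travel":[0,0,-0.04],"twist":0},{"gripper":0,"travel":[0,0,-0.04],"twist":0}]'
python3 p.py 452.7 -10 -9.2 605.2 27.5 86.4
```

```text
time_s: 16.68
ee_pos: [573.1, -142.2, 387.6]
ee_rot: [179.9, -0.5, -9.5]
force: [2.3, 0.6, -0.1]
gripper_width: 90.8
time_s: 17.1
ee_pos: [450.3, -7.3, 284.5]
ee_rot: [-180.0, 0.2, -9.2]
force: [0.7, 1.1, -0.2]
gripper_width: 91.4
time_s: 17.52
ee_pos: [450.7, -8.4, 192.5]
ee_rot: [179.9, 0.5, -9.1]
force: [-0.4, 0.2, -0.6]
gripper_width: 91.0
time_s: 17.93
ee_pos: [453.1, -9.4, 196.8]
ee_rot: [-180.0, -0.1, -9.2]
force: [0.0, 0.3, 0.0]
gripper_width: 60.9
time_s: 18.35
ee_pos: [452.1, -9.4, 316.9]
ee_rot: [180.0, 0.1, -9.2]
force: [1.6, -0.1, -2.7]
gripper_width: 49.8
twist -1.669 | shift mm tx 47.0 ty 149.8 | 5 rows of 0.0094 0.0300
```

```bash
python3 -m handwheel '[{"gripper":0,"travel":[0,0,0],"twist":-0.1192},{"gripper":0,"travel":[0,0,0],"twist":-0.1192},{"gripper":0,"travel":[0,0,0],"twist":-0.1192},{"gripper":0,"travel":[0,0,0],"twist":-0.1192},{"gripper":0,"travel":[0,0,0],"twist":-0.1192}]' >/dev/null
python3 -m handwheel '[{"gripper":0,"travel":[0,0,0],"twist":-0.1192},{"gripper":0,"travel":[0,0,0],"twist":-0.1192},{"gripper":0,"travel":[0,0,0],"twist":-0.1192},{"gripper":0,"travel":[0,0,0],"twist":-0.1192},{"gripper":0,"travel":[0,0,0],"twist":-0.1192}]' >/dev/null
python3 -m handwheel '[{"gripper":0,"travel":[0,0,0],"twist":-0.1192},{"gripper":0,"travel":[0,0,0],"twist":-0.1192},{"gripper":0,"travel":[0,0,0],"twist":-0.1192},{"gripper":0,"travel":[0,0,0],"twist":-0.1192}]'
python3 -m handwheel '[{"gripper":0,"travel":[0.0094,0.03,0],"twist":0},{"gripper":0,"travel":[0.0094,0.03,0],"twist":0},{"gripper":0,"travel":[0.0094,0.03,0],"twist":0},{"gripper":0,"travel":[0.0094,0.03,0],"twist":0},{"gripper":0,"travel":[0.0094,0.03,0],"twist":0}]'
python3 -m handwheel '[{"gripper":0,"travel":[0,0,0],"twist":0},{"gripper":0,"travel":[0,0,0.03],"twist":0},{"gripper":0,"travel":[0,0,0.03],"twist":0},{"gripper":0,"travel":[0,0,0.018],"twist":0},{"gripper":0,"travel":[0,0,0],"twist":0}]'
python3 -m handwheel '[{"gripper":0,"travel":[0,0,0.002],"twist":0},{"gripper":0,"travel":[0,0,0.002],"twist":0},{"gripper":0,"travel":[0,0,0.001],"twist":0},{"gripper":0,"travel":[0,0,0],"twist":0}]'
python3 p.py 605.2 27.5 86.4 457.5 -115.5 5.5
```

```text
time_s: 19.52
ee_pos: [452.5, -9.4, 316.0]
ee_rot: [-180.0, 0.0, 86.7]
force: [0.0, -0.3, -1.4]
gripper_width: 50.0
time_s: 19.93
ee_pos: [606.6, 28.4, 315.9]
ee_rot: [-180.0, 0.0, 86.4]
force: [0.1, -1.2, -1.3]
gripper_width: 50.1
time_s: 20.35
ee_pos: [604.5, 27.9, 235.4]
ee_rot: [-179.7, 0.0, 86.4]
force: [0.4, -0.4, -1.4]
gripper_width: 49.9
time_s: 20.68
ee_pos: [605.3, 28.0, 233.9]
ee_rot: [180.0, 0.0, 86.4]
force: [-1.4, -0.5, 1.9]
gripper_width: 49.9
twist 1.412 | shift mm tx -160.7 ty 128.2 | 6 rows of -0.0268 0.0214
```

```bash
python3 -m handwheel '[{"gripper":100,"travel":[0,0,0],"twist":0},{"gripper":100,"travel":[0,0,0],"twist":0},{"gripper":100,"travel":[0,0,0],"twist":0},{"gripper":100,"travel":[0,0,0],"twist":0},{"gripper":100,"travel":[0,0,0],"twist":0}]' >/dev/null
python3 -m handwheel '[{"gripper":100,"travel":[0,0,-0.02],"twist":0},{"gripper":100,"travel":[0,0,-0.04],"twist":0},{"gripper":100,"travel":[0,0,0],"twist":0.1177},{"gripper":100,"travel":[0,0,0],"twist":0.1177},{"gripper":100,"travel":[0,0,0],"twist":0.1177}]'
python3 -m handwheel '[{"gripper":100,"travel":[0,0,0],"twist":0.1177},{"gripper":100,"travel":[0,0,0],"twist":0.1177},{"gripper":100,"travel":[0,0,0],"twist":0.1177},{"gripper":100,"travel":[0,0,0],"twist":0.1177},{"gripper":100,"travel":[0,0,0],"twist":0.1177}]' >/dev/null
python3 -m handwheel '[{"gripper":100,"travel":[0,0,0],"twist":0.1177},{"gripper":100,"travel":[0,0,0],"twist":0.1177},{"gripper":100,"travel":[0,0,0],"twist":0.1177},{"gripper":100,"travel":[0,0,0],"twist":0.1177},{"gripper":100,"travel":[-0.0268,0.0214,0],"twist":0}]'
python3 -m handwheel '[{"gripper":100,"travel":[-0.0268,0.0214,0],"twist":0},{"gripper":100,"travel":[-0.0268,0.0214,0],"twist":0},{"gripper":100,"travel":[-0.0268,0.0214,0],"twist":0},{"gripper":100,"travel":[-0.0268,0.0214,0],"twist":0},{"gripper":100,"travel":[-0.0268,0.0214,0],"twist":0}]'
python3 -m handwheel '[{"gripper":100,"travel":[0,0,0],"twist":0},{"gripper":100,"travel":[0,0,0.04],"twist":0},{"gripper":100,"travel":[0,0,0.04],"twist":0},{"gripper":100,"travel":[0,0,0.013],"twist":0},{"gripper":100,"travel":[0,0,0.004],"twist":0}]'
python3 -m handwheel '[{"gripper":0,"travel":[0,0,0],"twist":0},{"gripper":0,"travel":[0,0,0],"twist":0},{"gripper":0,"travel":[0,0,0],"twist":0},{"gripper":0,"travel":[0,0,0],"twist":0},{"gripper":0,"travel":[0,0,0],"twist":0}]'
python3 -m handwheel '[{"gripper":0,"travel":[0,0,0],"twist":0},{"gripper":0,"travel":[0,0,-0.01],"twist":0},{"gripper":0,"travel":[0,0,-0.03],"twist":0},{"gripper":0,"travel":[0,0,-0.04],"twist":0},{"gripper":0,"travel":[0,0,-0.04],"twist":0}]'
python3 p.py 457.5 -115.5 5.5 594.7 -140.3 86.4
```

```text
time_s: 21.52
ee_pos: [605.6, 28.1, 293.8]
ee_rot: [179.9, -0.0, 65.8]
force: [-0.0, -0.3, 0.0]
gripper_width: 91.5
time_s: 22.35
ee_pos: [583.9, 6.3, 293.0]
ee_rot: [-179.9, -0.3, 5.4]
force: [0.3, 0.1, 0.8]
gripper_width: 91.0
time_s: 22.77
ee_pos: [456.3, -115.8, 293.0]
ee_rot: [180.0, -0.0, 5.5]
force: [0.2, -0.7, -0.9]
gripper_width: 91.3
time_s: 23.18
ee_pos: [456.9, -114.6, 193.4]
ee_rot: [-179.9, 0.3, 5.4]
force: [0.1, 0.8, 0.1]
gripper_width: 91.1
time_s: 23.6
ee_pos: [458.1, -115.1, 197.0]
ee_rot: [179.9, -0.1, 5.5]
force: [-0.3, 0.5, 0.2]
gripper_width: 60.9
time_s: 24.02
ee_pos: [457.1, -114.9, 316.9]
ee_rot: [-180.0, 0.1, 5.5]
force: [0.7, -0.8, 0.5]
gripper_width: 49.6
twist -1.412 | shift mm tx -16.1 ty 138.5 | 4 rows of -0.0040 0.0346
```

```bash
python3 -m handwheel '[{"gripper":0,"travel":[0,0,0],"twist":-0.1177},{"gripper":0,"travel":[0,0,0],"twist":-0.1177},{"gripper":0,"travel":[0,0,0],"twist":-0.1177},{"gripper":0,"travel":[0,0,0],"twist":-0.1177},{"gripper":0,"travel":[0,0,0],"twist":-0.1177}]' >/dev/null
python3 -m handwheel '[{"gripper":0,"travel":[0,0,0],"twist":-0.1177},{"gripper":0,"travel":[0,0,0],"twist":-0.1177},{"gripper":0,"travel":[0,0,0],"twist":-0.1177},{"gripper":0,"travel":[0,0,0],"twist":-0.1177},{"gripper":0,"travel":[0,0,0],"twist":-0.1177}]' >/dev/null
python3 -m handwheel '[{"gripper":0,"travel":[0,0,0],"twist":-0.1177},{"gripper":0,"travel":[0,0,0],"twist":-0.1177},{"gripper":0,"travel":[-0.004,0.0346,0],"twist":0},{"gripper":0,"travel":[-0.004,0.0346,0],"twist":0},{"gripper":0,"travel":[-0.004,0.0346,0],"twist":0}]'
python3 -m handwheel '[{"gripper":0,"travel":[-0.004,0.0346,0],"twist":0},{"gripper":0,"travel":[0,0,0],"twist":0},{"gripper":0,"travel":[0,0,0.03],"twist":0},{"gripper":0,"travel":[0,0,0.03],"twist":0},{"gripper":0,"travel":[0,0,0.018],"twist":0}]'
python3 -m handwheel '[{"gripper":0,"travel":[0,0,0],"twist":0},{"gripper":0,"travel":[0,0,0.002],"twist":0},{"gripper":0,"travel":[0,0,0.002],"twist":0},{"gripper":0,"travel":[0,0,0.001],"twist":0},{"gripper":0,"travel":[0,0,0],"twist":0}]'
python3 p.py 594.7 -140.3 86.4 413.4 -365.1 -15.7
```

```text
time_s: 25.27
ee_pos: [561.2, -133.7, 316.4]
ee_rot: [180.0, 0.0, 86.4]
force: [0.5, -0.4, 0.1]
gripper_width: 49.8
time_s: 25.68
ee_pos: [593.6, -139.5, 235.5]
ee_rot: [-179.8, -0.0, 86.4]
force: [-9.4, -0.4, 40.8]
gripper_width: 50.3
time_s: 26.1
ee_pos: [594.6, -139.8, 233.9]
ee_rot: [180.0, 0.0, 86.4]
force: [-1.3, -0.2, 2.8]
gripper_width: 50.0
twist 1.782 | shift mm tx -113.7 ty 265.5 | 8 rows of -0.0142 0.0332
```

```bash
python3 -m handwheel '[{"gripper":100,"travel":[0,0,0],"twist":0},{"gripper":100,"travel":[0,0,0],"twist":0},{"gripper":100,"travel":[0,0,0],"twist":0},{"gripper":100,"travel":[0,0,0],"twist":0},{"gripper":100,"travel":[0,0,0],"twist":0}]' >/dev/null
python3 -m handwheel '[{"gripper":100,"travel":[0,0,-0.02],"twist":0},{"gripper":100,"travel":[0,0,-0.04],"twist":0},{"gripper":100,"travel":[0,0,-0.009],"twist":0.116},{"gripper":100,"travel":[0,0,-0.009],"twist":0.116},{"gripper":100,"travel":[0,0,-0.009],"twist":0.116}]'
python3 -m handwheel '[{"gripper":100,"travel":[0,0,-0.009],"twist":0.116},{"gripper":100,"travel":[0,0,-0.009],"twist":0.116},{"gripper":100,"travel":[0,0,-0.009],"twist":0.116},{"gripper":100,"travel":[0,0,-0.009],"twist":0.116},{"gripper":100,"travel":[0,0,-0.009],"twist":0.116}]' >/dev/null
python3 -m handwheel '[{"gripper":100,"travel":[0,0,-0.009],"twist":0.116},{"gripper":100,"travel":[0,0,-0.009],"twist":0.116},{"gripper":100,"travel":[0,0,-0.009],"twist":0.116},{"gripper":100,"travel":[0,0,-0.009],"twist":0.116},{"gripper":100,"travel":[0,0,-0.009],"twist":0.116}]'
python3 -m handwheel '[{"gripper":100,"travel":[-0.0225,-0.031,0],"twist":0},{"gripper":100,"travel":[-0.0225,-0.031,0],"twist":0},{"gripper":100,"travel":[-0.0225,-0.031,0],"twist":0},{"gripper":100,"travel":[-0.0225,-0.031,0],"twist":0},{"gripper":100,"travel":[-0.0225,-0.031,0],"twist":0}]'
python3 -m handwheel '[{"gripper":100,"travel":[-0.0225,-0.031,0],"twist":0},{"gripper":100,"travel":[-0.0225,-0.031,0],"twist":0},{"gripper":100,"travel":[-0.0225,-0.031,0],"twist":0},{"gripper":100,"travel":[-0.0225,-0.031,0],"twist":0},{"gripper":100,"travel":[-0.0225,-0.031,0],"twist":0}]'
python3 -m handwheel '[{"gripper":100,"travel":[0,0,0],"twist":0},{"gripper":100,"travel":[0,0,0],"twist":0}]'
python3 - <<'E'
from h import *
f=env.grab_frame("wrist"); cv2.imwrite("pics/w4.png",f["frame"][:,:,::-1]); np.savez("w4.npz",**f)
blobs(f,30,(0,20,511,210),minpx=500)
E
```

```text
time_s: 26.93
ee_pos: [594.8, -139.7, 321.0]
ee_rot: [179.9, -0.0, 66.1]
force: [-0.3, 0.1, 0.0]
gripper_width: 91.6
time_s: 27.77
ee_pos: [594.7, -139.7, 410.3]
ee_rot: [180.0, 0.0, -0.4]
force: [-0.1, 0.0, -0.6]
gripper_width: 90.9
time_s: 28.18
ee_pos: [481.0, 16.4, 409.8]
ee_rot: [-180.0, -0.0, -0.1]
force: [1.2, 0.7, 0.3]
gripper_width: 91.6
time_s: 28.6
ee_pos: [368.4, 171.4, 410.1]
ee_rot: [-180.0, -0.0, -0.1]
force: [0.1, 0.7, 0.8]
gripper_width: 91.2
time_s: 28.77
ee_pos: [368.9, 171.5, 410.1]
ee_rot: [180.0, -0.0, 0.2]
force: [0.4, -0.2, -0.4]
gripper_width: 91.4
blob [306. 108.] [ 281   65   48   80 2448] [457.2 113.9  11.5  89.1  49. ]
blob [195. 107.] [172  88  39  34 887] [459.6 258.6  85.2  48.   41.4]
blob [123. 132.] [  97   96   53   73 2616] [422.1 349.1   6.6  88.7  49.5]
```

View pics/w4.png

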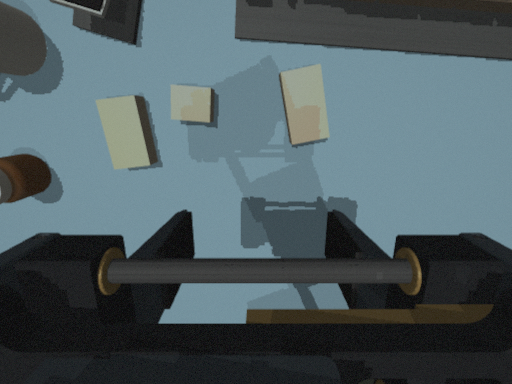

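```bash
python3 p.py 369.5 170.3 0 459.6 258.6 -4.8;python3 p.py 459.6 258.6 -4.8 609.7 99 86.4; python3 p.py 609.7 99 86.4 457.4 113.7 11.4; python3 p.py 457.4 113.7 11.4 608.2 75 86.4
```

```text
twist 0.084 | shift mm tx 82.4 ty -95.5 | 4 rows of 0.0206 -0.0239
twist -1.592 | shift mm tx -149.9 ty 159.8 | 6 rows of -0.0250 0.0266
twist 1.309 | shift mm tx -146.4 ty -44.5 | 4 rows of -0.0366 -0.0111
twist -1.309 | shift mm tx -29.2 ty 152.9 | 4 rows of -0.0073 0.0382
```

```bash
python3 -m handwheel '[{"gripper":85,"travel":[0,0,0],"twist":0.084},{"gripper":85,"travel":[0.0206,-0.0239,0.02],"twist":0},{"gripper":85,"travel":[0.0206,-0.0239,0.02],"twist":0},{"gripper":85,"travel":[0.0206,-0.0239,0.02],"twist":0},{"gripper":85,"travel":[0.0206,-0.0239,0.02],"twist":0}]'
python3 -m handwheel '[{"gripper":85,"travel":[0,0,0],"twist":0},{"gripper":85,"travel":[0,0,0.04],"twist":0},{"gripper":85,"travel":[0,0,0.04],"twist":0},{"gripper":85,"travel":[0,0,0.03],"twist":0},{"gripper":85,"travel":[0,0,0.014],"twist":0}]'
python3 -m handwheel '[{"gripper":85,"travel":[0,0,0.006],"twist":0},{"gripper":85,"travel":[0,0,0.004],"twist":0},{"gripper":0,"travel":[0,0,0],"twist":0},{"gripper":0,"travel":[0,0,0],"twist":0},{"gripper":0,"travel":[0,0,0],"twist":0}]'
python3 -m handwheel '[{"gripper":0,"travel":[0,0,0],"twist":0},{"gripper":0,"travel":[0,0,0],"twist":0},{"gripper":0,"travel":[0,0,0],"twist":0}]'
python3 -m handwheel '[{"gripper":0,"travel":[0,0,0],"twist":0},{"gripper":0,"travel":[0,0,-0.01],"twist":0},{"gripper":0,"travel":[0,0,-0.03],"twist":0},{"gripper":0,"travel":[0,0,-0.04],"twist":0},{"gripper":0,"travel":[0,0,-0.04],"twist":0}]'
```

```text
time_s: 29.23
ee_pos: [462.4, 258.0, 328.9]
ee_rot: [180.0, -0.1, -5.0]
force: [0.4, 0.0, -0.1]
gripper_width: 77.6
time_s: 29.65
ee_pos: [459.8, 256.2, 202.1]
ee_rot: [179.8, 0.3, -5.0]
force: [-0.4, -0.5, 0.1]
gripper_width: 77.5
time_s: 30.07
ee_pos: [460.7, 258.6, 197.3]
ee_rot: [-179.9, -0.1, -4.9]
force: [-0.1, 0.0, -1.4]
gripper_width: 60.1
time_s: 30.32
ee_pos: [460.4, 258.8, 197.0]
ee_rot: [-179.9, -0.1, -4.8]
force: [0.4, -0.2, 5.6]
gripper_width: 49.8
time_s: 30.73
ee_pos: [459.4, 258.4, 317.0]
ee_rot: [179.9, 0.1, -4.8]
force: [1.1, 0.2, -0.5]
gripper_width: 50.1
```

```bash
python3 -m handwheel '[{"gripper":0,"travel":[0,0,0],"twist":-0.1137},{"gripper":0,"travel":[0,0,0],"twist":-0.1137},{"gripper":0,"travel":[0,0,0],"twist":-0.1137},{"gripper":0,"travel":[0,0,0],"twist":-0.1137},{"gripper":0,"travel":[0,0,0],"twist":-0.1137}]' >/dev/null
python3 -m handwheel '[{"gripper":0,"travel":[0,0,0],"twist":-0.1137},{"gripper":0,"travel":[0,0,0],"twist":-0.1137},{"gripper":0,"travel":[0,0,0],"twist":-0.1137},{"gripper":0,"travel":[0,0,0],"twist":-0.1137},{"gripper":0,"travel":[0,0,0],"twist":-0.1137}]' >/dev/null
python3 -m handwheel '[{"gripper":0,"travel":[0,0,0],"twist":-0.1137},{"gripper":0,"travel":[0,0,0],"twist":-0.1137},{"gripper":0,"travel":[0,0,0],"twist":-0.1137},{"gripper":0,"travel":[0,0,0],"twist":-0.1137},{"gripper":0,"travel":[-0.025,0.0266,0],"twist":0}]'
python3 -m handwheel '[{"gripper":0,"travel":[-0.025,0.0266,0],"twist":0},{"gripper":0,"travel":[-0.025,0.0266,0],"twist":0},{"gripper":0,"travel":[-0.025,0.0266,0],"twist":0},{"gripper":0,"travel":[-0.025,0.0266,0],"twist":0},{"gripper":0,"travel":[-0.025,0.0266,0],"twist":0}]'
python3 -m handwheel '[{"gripper":0,"travel":[0,0,0],"twist":0},{"gripper":0,"travel":[0,0,0.03],"twist":0},{"gripper":0,"travel":[0,0,0.03],"twist":0},{"gripper":0,"travel":[0,0,0.014],"twist":0},{"gripper":0,"travel":[0,0,0.004],"twist":0}]'
python3 -m handwheel '[{"gripper":0,"travel":[0,0,0],"twist":0},{"gripper":0,"travel":[0,0,0.002],"twist":0},{"gripper":0,"travel":[0,0,0.002],"twist":0},{"gripper":0,"travel":[0,0,0.001],"twist":0},{"gripper":0,"travel":[0,0,0],"twist":0}]'
```

```text
time_s: 31.98
ee_pos: [482.3, 234.5, 316.2]
ee_rot: [-179.8, -0.1, 86.9]
force: [1.3, 0.6, -0.4]
gripper_width: 49.6
time_s: 32.4
ee_pos: [610.5, 97.5, 316.3]
ee_rot: [-180.0, -0.0, 86.4]
force: [0.8, 1.2, -1.0]
gripper_width: 49.7
time_s: 32.82
ee_pos: [608.3, 98.9, 235.0]
ee_rot: [-179.6, 0.1, 86.4]
force: [-0.9, -0.6, -0.8]
gripper_width: 50.0
time_s: 33.23
ee_pos: [609.9, 99.0, 233.7]
ee_rot: [179.9, -0.0, 86.4]
force: [0.5, -0.3, 0.1]
gripper_width: 49.6
```

```bash
python3 -m handwheel '[{"gripper":100,"travel":[0,0,0],"twist":0},{"gripper":100,"travel":[0,0,0],"twist":0},{"gripper":100,"travel":[0,0,0],"twist":0},{"gripper":100,"travel":[0,0,0],"twist":0},{"gripper":100,"travel":[0,0,0],"twist":0}]' >/dev/null
python3 -m handwheel '[{"gripper":100,"travel":[0,0,-0.02],"twist":0},{"gripper":100,"travel":[0,0,-0.04],"twist":0},{"gripper":100,"travel":[-0.0332,0,-0.024],"twist":0},{"gripper":100,"travel":[-0.0332,0,-0.024],"twist":0},{"gripper":100,"travel":[-0.0332,0,-0.024],"twist":0}]'
python3 -m handwheel '[{"gripper":100,"travel":[-0.0332,0,-0.024],"twist":0},{"gripper":100,"travel":[-0.0332,0,-0.024],"twist":0},{"gripper":100,"travel":[-0.0332,0,-0.024],"twist":0},{"gripper":100,"travel":[0,0,-0.0315],"twist":0},{"gripper":100,"travel":[0,0,-0.0315],"twist":0}]'
python3 -m handwheel '[{"gripper":100,"travel":[0,0,0],"twist":0},{"gripper":100,"travel":[0,0,0],"twist":0}]'
python3 - <<'E'
from h import *
f=env.grab_frame("wrist"); np.savez("w5.npz",**f)
c=f["frame"][0:250,130:390]; cv2.imwrite("pics/w5.png",cv2.resize(c,None,fx=2.4,fy=2.4,interpolation=2)[:,:,::-1])
blobs(f,66,(200,0,330,250)); blobs(f,30,(50,0,200,200),minpx=400)
E
```

```text
time_s: 34.07
ee_pos: [603.2, -1.2, 366.4]
ee_rot: [180.0, 0.0, 86.5]
force: [0.9, -0.2, 0.0]
gripper_width: 91.0
time_s: 34.48
ee_pos: [596.6, -102.1, 500.9]
ee_rot: [-179.9, 0.0, 86.2]
force: [1.2, 0.7, 0.7]
gripper_width: 90.7
time_s: 34.65
ee_pos: [597.0, -100.2, 502.1]
ee_rot: [179.7, 0.0, 86.3]
force: [0.3, -0.1, -0.8]
gripper_width: 90.8
blob [257. 104.] [241  96  35  16 408] [603.   -7.6  -3.7  50.1  20.9]
blob [258. 150.] [ 242  124   34   50 1513] [598.9 -74.2  85.8  75.   50.3]
blob [258. 189.] [242 177  33  26 794] [ 594.4 -138.6   -3.7   50.8   41.6]
blob [155.  25.] [ 121    0   68   51 2311] [458.6 113.3  11.4  90.   49.9]
```

View pics/w5.png

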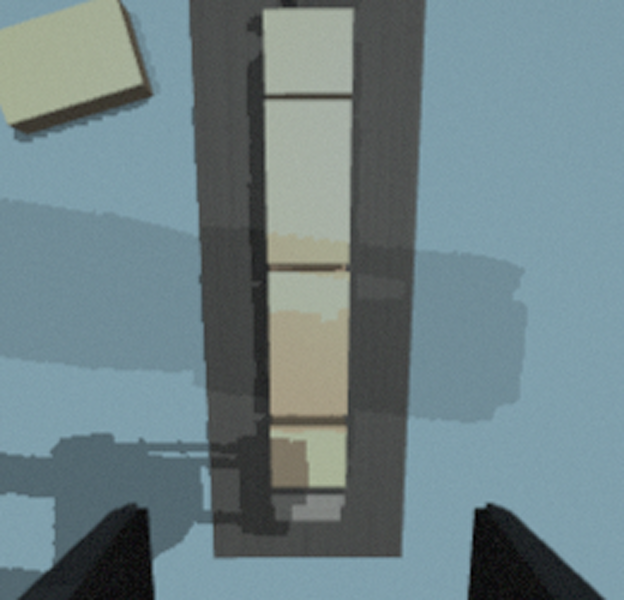

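The second course is complete, with four pieces in line and dark joints of similar width (crop rows 97, 266, 420 and 490). Next is the third course, starting with the brick at (457.3,113.5).

```bash
python3 p.py 597.2 -99.6 86.4 457.4 113.5 11.4
```

```text
twist 1.309 | shift mm tx -94.9 ty -236.5 | 7 rows of -0.0136 -0.0338
```

```bash
python3 -m handwheel '[{"gripper":100,"travel":[0,0,0.012],"twist":0.119},{"gripper":100,"travel":[0,0,0.012],"twist":0.119},{"gripper":100,"travel":[0,0,0.012],"twist":0.119},{"gripper":100,"travel":[0,0,0.012],"twist":0.119},{"gripper":100,"travel":[0,0,0.012],"twist":0.119}]' >/dev/null
python3 -m handwheel '[{"gripper":100,"travel":[0,0,0.012],"twist":0.119},{"gripper":100,"travel":[0,0,0.012],"twist":0.119},{"gripper":100,"travel":[0,0,0.012],"twist":0.119},{"gripper":100,"travel":[0,0,0.012],"twist":0.119},{"gripper":100,"travel":[0,0,0.012],"twist":0.119}]' 
python3 -m handwheel '[{"gripper":100,"travel":[0,0,0.012],"twist":0.119},{"gripper":100,"travel":[-0.0136,-0.0338,0.015],"twist":0},{"gripper":100,"travel":[-0.0136,-0.0338,0.015],"twist":0},{"gripper":100,"travel":[-0.0136,-0.0338,0.015],"twist":0},{"gripper":100,"travel":[-0.0136,-0.0338,0.015],"twist":0}]'
python3 -m handwheel '[{"gripper":100,"travel":[-0.0136,-0.0338,0.015],"twist":0},{"gripper":100,"travel":[-0.0136,-0.0338,0.015],"twist":0},{"gripper":100,"travel":[-0.0136,-0.0338,0.015],"twist":0},{"gripper":100,"travel":[0,0,0],"twist":0},{"gripper":100,"travel":[0,0,0.03],"twist":0}]'
python3 -m handwheel '[{"gripper":100,"travel":[0,0,0.022],"twist":0},{"gripper":100,"travel":[0,0,0.01],"twist":0},{"gripper":100,"travel":[0,0,0.005],"twist":0},{"gripper":0,"travel":[0,0,0],"twist":0},{"gripper":0,"travel":[0,0,0],"twist":0}]'
python3 -m handwheel '[{"gripper":0,"travel":[0,0,0],"twist":0},{"gripper":0,"travel":[0,0,0],"twist":0},{"gripper":0,"travel":[0,0,0],"twist":0},{"gripper":0,"travel":[0,0,0],"twist":0},{"gripper":0,"travel":[0,0,0],"twist":0}]'
python3 -m handwheel '[{"gripper":0,"travel":[0,0,0],"twist":0},{"gripper":0,"travel":[0,0,-0.01],"twist":0},{"gripper":0,"travel":[0,0,-0.03],"twist":0},{"gripper":0,"travel":[0,0,-0.04],"twist":0},{"gripper":0,"travel":[0,0,-0.04],"twist":0}]'
```

```text
time_s: 35.53
ee_pos: [596.7, -99.4, 377.2]
ee_rot: [-179.9, 0.2, 17.9]
force: [-0.0, -0.6, -0.6]
gripper_width: 91.4
time_s: 35.95
ee_pos: [515.2, 23.1, 305.4]
ee_rot: [-180.0, 0.2, 11.3]
force: [0.2, 0.2, -0.1]
gripper_width: 91.1
time_s: 36.37
ee_pos: [457.0, 115.1, 234.6]
ee_rot: [180.0, -0.3, 11.6]
force: [1.8, -0.2, 1.0]
gripper_width: 91.1
time_s: 36.78
ee_pos: [457.3, 113.1, 195.8]
ee_rot: [180.0, 0.0, 11.4]
force: [-0.9, 0.0, 0.5]
gripper_width: 80.4
time_s: 37.2
ee_pos: [457.3, 113.2, 196.4]
ee_rot: [180.0, -0.1, 11.4]
force: [-0.3, -1.0, 1.4]
gripper_width: 49.5
time_s: 37.62
ee_pos: [456.6, 113.1, 316.4]
ee_rot: [180.0, 0.2, 11.4]
force: [0.6, 0.6, -0.6]
gripper_width: 49.9
```

```bash
python3 -m handwheel '[{"gripper":0,"travel":[0,0,0],"twist":-0.119},{"gripper":0,"travel":[0,0,0],"twist":-0.119},{"gripper":0,"travel":[0,0,0],"twist":-0.119},{"gripper":0,"travel":[0,0,0],"twist":-0.119},{"gripper":0,"travel":[0,0,0],"twist":-0.119}]' >/dev/null
python3 -m handwheel '[{"gripper":0,"travel":[0,0,0],"twist":-0.119},{"gripper":0,"travel":[0,0,0],"twist":-0.119},{"gripper":0,"travel":[0,0,0],"twist":-0.119},{"gripper":0,"travel":[0,0,0],"twist":-0.119},{"gripper":0,"travel":[0,0,0],"twist":-0.119}]' >/dev/null
python3 -m handwheel '[{"gripper":0,"travel":[0,0,0],"twist":-0.119},{"gripper":0,"travel":[-0.0073,0.0382,0],"twist":0},{"gripper":0,"travel":[-0.0073,0.0382,0],"twist":0},{"gripper":0,"travel":[-0.0073,0.0382,0],"twist":0},{"gripper":0,"travel":[-0.0073,0.0382,0],"twist":0}]'
python3 -m handwheel '[{"gripper":0,"travel":[0,0,0],"twist":0},{"gripper":0,"travel":[0,0,0.03],"twist":0},{"gripper":0,"travel":[0,0,0.014],"twist":0},{"gripper":0,"travel":[0,0,0.003],"twist":0},{"gripper":0,"travel":[0,0,0],"twist":0}]'
python3 -m handwheel '[{"gripper":0,"travel":[0,0,0.002],"twist":0},{"gripper":0,"travel":[0,0,0.002],"twist":0},{"gripper":0,"travel":[0,0,0.001],"twist":0},{"gripper":0,"travel":[0,0,0.001],"twist":0},{"gripper":0,"travel":[0,0,0],"twist":0}]'
python3 p.py 608.2 75 86.4 421.5 349.1 6.6; python3 p.py 421.5 349.1 6.6 602.2 -20.8 86.4
```

```text
time_s: 38.87
ee_pos: [609.1, 73.9, 315.5]
ee_rot: [-180.0, 0.0, 86.4]
force: [-0.1, 0.6, -1.5]
gripper_width: 50.1
time_s: 39.28
ee_pos: [607.3, 74.4, 267.4]
ee_rot: [-179.8, 0.0, 86.4]
force: [-0.4, 0.3, -1.9]
gripper_width: 49.6
time_s: 39.7
ee_pos: [607.9, 74.5, 263.4]
ee_rot: [180.0, -0.0, 86.4]
force: [-0.1, -0.3, -1.0]
gripper_width: 49.9
twist 1.393 | shift mm tx -154.0 ty -293.7 | 9 rows of -0.0171 -0.0326
twist -1.393 | shift mm tx -357.8 ty 203.6 | 11 rows of -0.0325 0.0185
```

```bash
python3 -m handwheel '[{"gripper":0,"travel":[0,0,0.001],"twist":0},{"gripper":0,"travel":[0,0,0],"twist":0}]'
python3 -m handwheel '[{"gripper":100,"travel":[0,0,0],"twist":0},{"gripper":100,"travel":[0,0,0],"twist":0},{"gripper":100,"travel":[0,0,0],"twist":0},{"gripper":100,"travel":[0,0,0],"twist":0},{"gripper":100,"travel":[0,0,0],"twist":0}]' >/dev/null
python3 -m handwheel '[{"gripper":100,"travel":[0,0,-0.02],"twist":0},{"gripper":100,"travel":[0,0,-0.03],"twist":0},{"gripper":100,"travel":[0,0,0],"twist":0.1161},{"gripper":100,"travel":[0,0,0],"twist":0.1161},{"gripper":100,"travel":[0,0,0],"twist":0.1161}]'
python3 -m handwheel '[{"gripper":100,"travel":[0,0,0],"twist":0.1161},{"gripper":100,"travel":[0,0,0],"twist":0.1161},{"gripper":100,"travel":[0,0,0],"twist":0.1161},{"gripper":100,"travel":[0,0,0],"twist":0.1161},{"gripper":100,"travel":[0,0,0],"twist":0.1161}]' >/dev/null
python3 -m handwheel '[{"gripper":100,"travel":[0,0,0],"twist":0.1161},{"gripper":100,"travel":[0,0,0],"twist":0.1161},{"gripper":100,"travel":[0,0,0],"twist":0.1161},{"gripper":100,"travel":[0,0,0],"twist":0.1161},{"gripper":100,"travel":[-0.0171,-0.0326,0],"twist":0}]'
python3 -m handwheel '[{"gripper":100,"travel":[-0.0171,-0.0326,0],"twist":0},{"gripper":100,"travel":[-0.0171,-0.0326,0],"twist":0},{"gripper":100,"travel":[-0.0171,-0.0326,0],"twist":0},{"gripper":100,"travel":[-0.0171,-0.0326,0],"twist":0},{"gripper":100,"travel":[-0.0171,-0.0326,0],"twist":0}]'
python3 -m handwheel '[{"gripper":100,"travel":[-0.0171,-0.0326,0],"twist":0},{"gripper":100,"travel":[-0.0171,-0.0326,0],"twist":0},{"gripper":100,"travel":[-0.0171,-0.0326,0],"twist":0},{"gripper":100,"travel":[0,0,0],"twist":0},{"gripper":100,"travel":[0,0,0],"twist":0}]'
```

```text
time_s: 39.87
ee_pos: [608.0, 74.4, 262.4]
ee_rot: [179.9, -0.0, 86.4]
force: [-0.2, -0.5, 0.7]
gripper_width: 49.8
time_s: 40.7
ee_pos: [607.9, 74.4, 312.7]
ee_rot: [179.9, -0.0, 66.1]
force: [-0.1, -0.1, 0.3]
gripper_width: 91.1
time_s: 41.53
ee_pos: [589.7, 101.9, 311.9]
ee_rot: [179.9, -0.2, 6.1]
force: [0.1, 1.0, 0.8]
gripper_width: 91.1
time_s: 41.95
ee_pos: [482.5, 258.2, 312.1]
ee_rot: [-180.0, -0.0, 6.5]
force: [0.8, 0.2, -0.1]
gripper_width: 91.2
time_s: 42.37
ee_pos: [420.5, 349.6, 312.0]
ee_rot: [180.0, -0.0, 6.8]
force: [-0.4, 1.0, 0.5]
gripper_width: 91.5
```

```bash
python3 -m handwheel '[{"gripper":100,"travel":[0,0,0.04],"twist":0},{"gripper":100,"travel":[0,0,0.04],"twist":0},{"gripper":100,"travel":[0,0,0.02],"twist":0},{"gripper":100,"travel":[0,0,0.01],"twist":0},{"gripper":100,"travel":[0,0,0.006],"twist":0}]'
python3 -m handwheel '[{"gripper":0,"travel":[0,0,0],"twist":0},{"gripper":0,"travel":[0,0,0],"twist":0},{"gripper":0,"travel":[0,0,0],"twist":0},{"gripper":0,"travel":[0,0,0],"twist":0},{"gripper":0,"travel":[0,0,0],"twist":0}]'
python3 -m handwheel '[{"gripper":0,"travel":[0,0,0],"twist":0},{"gripper":0,"travel":[0,0,-0.01],"twist":0},{"gripper":0,"travel":[0,0,-0.03],"twist":0},{"gripper":0,"travel":[0,0,-0.04],"twist":0},{"gripper":0,"travel":[0,0,-0.04],"twist":0}]'
python3 -m handwheel '[{"gripper":0,"travel":[0,0,0],"twist":-0.1161},{"gripper":0,"travel":[0,0,0],"twist":-0.1161},{"gripper":0,"travel":[0,0,0],"twist":-0.1161},{"gripper":0,"travel":[0,0,0],"twist":-0.1161},{"gripper":0,"travel":[0,0,0],"twist":-0.1161}]' >/dev/null
python3 -m handwheel '[{"gripper":0,"travel":[0,0,0],"twist":-0.1161},{"gripper":0,"travel":[0,0,0],"twist":-0.1161},{"gripper":0,"travel":[0,0,0],"twist":-0.1161},{"gripper":0,"travel":[0,0,0],"twist":-0.1161},{"gripper":0,"travel":[0,0,0],"twist":-0.1161}]' >/dev/null
python3 -m handwheel '[{"gripper":0,"travel":[0,0,0],"twist":-0.1161},{"gripper":0,"travel":[0,0,0],"twist":-0.1161},{"gripper":0,"travel":[-0.0325,0.0185,0],"twist":0},{"gripper":0,"travel":[-0.0325,0.0185,0],"twist":0},{"gripper":0,"travel":[-0.0325,0.0185,0],"twist":0}]'
python3 -m handwheel '[{"gripper":0,"travel":[-0.0325,0.0185,0],"twist":0},{"gripper":0,"travel":[-0.0325,0.0185,0],"twist":0},{"gripper":0,"travel":[-0.0325,0.0185,0],"twist":0},{"gripper":0,"travel":[-0.0325,0.0185,0],"twist":0},{"gripper":0,"travel":[-0.0325,0.0185,0],"twist":0}]'
python3 -m handwheel '[{"gripper":0,"travel":[-0.0325,0.0185,0],"twist":0},{"gripper":0,"travel":[-0.0325,0.0185,0],"twist":0},{"gripper":0,"travel":[-0.0325,0.0185,0],"twist":0},{"gripper":0,"travel":[0,0,0],"twist":0},{"gripper":0,"travel":[0,0,0],"twist":0}]'
```

```text
time_s: 42.78
ee_pos: [422.2, 347.3, 194.6]
ee_rot: [179.9, 0.1, 6.5]
force: [0.3, -0.4, 0.6]
gripper_width: 91.4
time_s: 43.2
ee_pos: [421.8, 348.5, 197.0]
ee_rot: [-179.9, -0.1, 6.5]
force: [-0.3, 1.2, -0.4]
gripper_width: 60.5
time_s: 43.62
ee_pos: [421.0, 348.0, 317.1]
ee_rot: [179.9, 0.1, 6.6]
force: [0.7, 0.8, -1.6]
gripper_width: 49.8
time_s: 44.87
ee_pos: [470.7, 246.8, 316.5]
ee_rot: [180.0, 0.0, 86.5]
force: [0.9, 0.2, -1.7]
gripper_width: 50.1
time_s: 45.28
ee_pos: [553.0, 77.7, 316.7]
ee_rot: [180.0, 0.0, 86.4]
force: [0.7, -0.5, -1.7]
gripper_width: 49.6
time_s: 45.7
ee_pos: [602.3, -23.0, 316.2]
ee_rot: [-180.0, -0.0, 86.2]
force: [-0.7, -0.3, -1.3]
gripper_width: 49.8
```

```bash
python3 -m handwheel '[{"gripper":0,"travel":[0,0,0.03],"twist":0},{"gripper":0,"travel":[0,0,0.014],"twist":0},{"gripper":0,"travel":[0,0,0.003],"twist":0},{"gripper":0,"travel":[0,0,0],"twist":0}]'
python3 -m handwheel '[{"gripper":0,"travel":[0,0,0.002],"twist":0},{"gripper":0,"travel":[0,0,0.002],"twist":0},{"gripper":0,"travel":[0,0,0.001],"twist":0},{"gripper":0,"travel":[0,0,0.001],"twist":0},{"gripper":0,"travel":[0,0,0],"twist":0}]'
python3 -m handwheel '[{"gripper":0,"travel":[0,0,0.001],"twist":0},{"gripper":0,"travel":[0,0,0],"twist":0}]'
python3 -m handwheel '[{"gripper":100,"travel":[0,0,0],"twist":0},{"gripper":100,"travel":[0,0,0],"twist":0},{"gripper":100,"travel":[0,0,0],"twist":0},{"gripper":100,"travel":[0,0,0],"twist":0},{"gripper":100,"travel":[0,0,0],"twist":0}]' 
python3 p.py 602.2 -20.8 86.4 370 -250 0
```

```text
time_s: 46.03
ee_pos: [601.2, -20.1, 268.5]
ee_rot: [-179.8, -0.0, 86.4]
force: [-0.4, -0.1, -1.9]
gripper_width: 50.1
time_s: 46.45
ee_pos: [602.3, -20.8, 266.5]
ee_rot: [179.8, -0.0, 86.4]
force: [-2.8, 1.7, 12.5]
gripper_width: 49.7
time_s: 46.62
ee_pos: [602.3, -20.7, 266.5]
ee_rot: [179.8, -0.0, 86.4]
force: [-4.4, 2.3, 17.5]
gripper_width: 49.7
time_s: 47.03
ee_pos: [602.0, -21.3, 261.8]
ee_rot: [-180.0, 0.0, 86.4]
force: [-0.4, 0.7, -0.1]
gripper_width: 80.3
twist 1.508 | shift mm tx -232.2 ty 229.2 | 9 rows of -0.0258 0.0255
```

```bash
python3 -m handwheel '[{"gripper":100,"travel":[0,0,-0.02],"twist":0},{"gripper":100,"travel":[0,0,-0.04],"twist":0},{"gripper":100,"travel":[-0.016,0,-0.036],"twist":0},{"gripper":100,"travel":[-0.016,0,-0.036],"twist":0},{"gripper":100,"travel":[-0.016,0,-0.036],"twist":0}]'
python3 -m handwheel '[{"gripper":100,"travel":[-0.016,0,-0.036],"twist":0},{"gripper":100,"travel":[-0.016,0,-0.034],"twist":0},{"gripper":100,"travel":[0,0,0],"twist":0},{"gripper":100,"travel":[0,0,0],"twist":0},{"gripper":100,"travel":[0,0,0],"twist":0}]'
python3 - <<'E'
from h import *
f=env.grab_frame("wrist"); np.savez("w6.npz",**f)
s=env.grab_frame("scene"); np.savez("s6.npz",**s)
c=cv2.resize(f["frame"][0:250,130:390],None,fx=2,fy=2,interpolation=2); d=cv2.resize(s["frame"][150:290,160:300],(500,500),interpolation=2)[:,:280]
d=cv2.resize(s["frame"][165:290,165:300],None,fx=2,fy=4,interpolation=2) if 0 else cv2.resize(s["frame"][165:290,175:275],(400,500),interpolation=2)
o=np.zeros((500,800,3),np.uint8); o[:,:400]=c[:,60:460]; o[:,400:]=d
cv2.imwrite("pics/w6.png",o[:,:,::-1])
blobs(f,96,(200,0,330,250))
E
```

```text
time_s: 47.45
ee_pos: [598.7, -69.5, 431.4]
ee_rot: [-180.0, 0.0, 86.4]
force: [0.5, 0.2, -0.2]
gripper_width: 91.4
time_s: 47.87
ee_pos: [596.8, -101.1, 498.8]
ee_rot: [-179.9, -0.0, 86.4]
force: [0.4, 0.1, -0.3]
gripper_width: 91.0
blob [261. 108.] [242  97  38  22 669] [603.3 -14.6 -10.6  52.9  23. ]
blob [260. 151.] [ 243  124   36   50 1456] [599.6 -70.2  86.4  68.9  49.2]
blob [260. 190.] [244 177  33  27 832] [ 595.2 -130.4   -3.6   46.8   39.9]
```

View pics/w6.png

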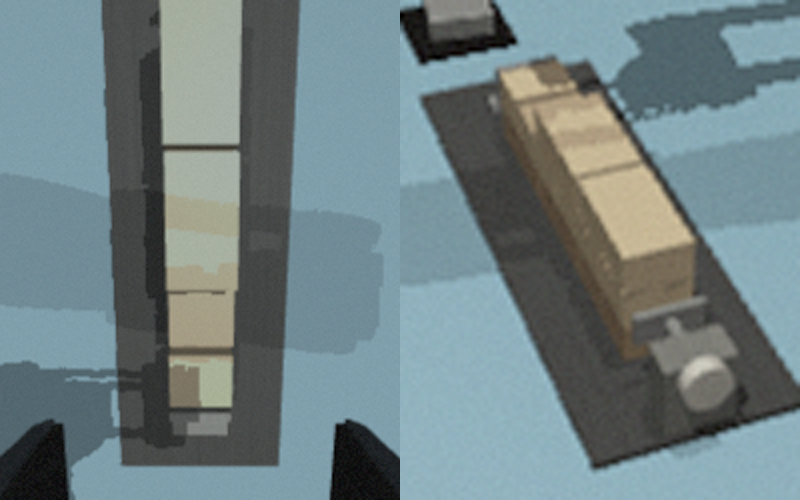

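The wrist and scene crops show the second course intact and the two top bricks flat, separated by a thin joint (crop row 147). The contact at 266 mm was probably the brick having slipped a few millimetres in the grip. Next is the last brick.

```bash
python3 -m handwheel '[{"gripper":100,"travel":[0,0,0.0075],"twist":0.116},{"gripper":100,"travel":[0,0,0.0075],"twist":0.116},{"gripper":100,"travel":[0,0,0.0075],"twist":0.116},{"gripper":100,"travel":[0,0,0.0075],"twist":0.116},{"gripper":100,"travel":[0,0,0.0075],"twist":0.116}]' >/dev/null
python3 -m handwheel '[{"gripper":100,"travel":[0,0,0.0075],"twist":0.116},{"gripper":100,"travel":[0,0,0.0075],"twist":0.116},{"gripper":100,"travel":[0,0,0.0075],"twist":0.116},{"gripper":100,"travel":[0,0,0.0075],"twist":0.116},{"gripper":100,"travel":[0,0,0.0075],"twist":0.116}]' >/dev/null
python3 -m handwheel '[{"gripper":100,"travel":[0,0,0.0075],"twist":0.116},{"gripper":100,"travel":[0,0,0.0075],"twist":0.116},{"gripper":100,"travel":[0,0,0.0075],"twist":0.116},{"gripper":100,"travel":[-0.0325,0.0213,0],"twist":0},{"gripper":100,"travel":[-0.0325,0.0213,0],"twist":0}]'
python3 -m handwheel '[{"gripper":100,"travel":[-0.0325,0.0213,0],"twist":0},{"gripper":100,"travel":[-0.0325,0.0213,0],"twist":0},{"gripper":100,"travel":[-0.0325,0.0213,0],"twist":0},{"gripper":100,"travel":[-0.0325,0.0213,0],"twist":0},{"gripper":100,"travel":[-0.0325,0.0213,0],"twist":0}]'
python3 -m handwheel '[{"gripper":100,"travel":[0,0,0],"twist":0},{"gripper":100,"travel":[0,0,0],"twist":0}]'
python3 - <<'E'
from h import *
g=dict(np.load("w6.npz"))
print("top1",ray(g,[(241.5,74.5),(279.5,74.5),(279,145.5),(243.5,145.5)],96).mean(0))
f=env.grab_frame("wrist"); np.savez("w7.npz",**f)
blobs(f,30,(0,20,511,210),minpx=500); print(env.state()["ee_pos"])
E
```

```text
time_s: 49.22
ee_pos: [531.9, -142.7, 399.3]
ee_rot: [-179.9, 0.3, 0.2]
force: [0.3, -1.1, 1.0]
gripper_width: 91.1
time_s: 49.63
ee_pos: [367.6, -250.0, 401.0]
ee_rot: [-179.9, 0.1, 0.1]
force: [0.3, -0.6, 0.2]
gripper_width: 91.1
time_s: 49.8
ee_pos: [368.0, -250.4, 401.4]
ee_rot: [-179.9, 0.1, -0.2]
force: [0.1, -0.3, 0.7]
gripper_width: 91.2
top1 [603.36701035 -19.13305524  96.        ]
blob [489. 141.] [ 460   70   51  135 5630] [ 411.  -550.1    4.8  168.1   66.8]
blob [349. 138.] [ 320  100   60   77 2721] [ 413.5 -365.   -15.9   88.8   49.7]
[ 369.06960647 -249.95340654  401.60068295]
```

```bash
python3 p.py 369.6 -250 0 413.5 -365 -15.8; python3 p.py 413.5 -365 -15.8 596.2 -116.5 86.4
```

```text
twist 0.276 | shift mm tx 73.6 ty 98.7 | 4 rows of 0.0184 0.0247
twist -1.784 | shift mm tx 259.5 ty 166.7 | 8 rows of 0.0324 0.0208
```

```bash
python3 -m handwheel '[{"gripper":100,"travel":[0,0,0],"twist":0.092},{"gripper":100,"travel":[0,0,0],"twist":0.092},{"gripper":100,"travel":[0,0,0],"twist":0.092},{"gripper":100,"travel":[0.0184,0.0247,0.02],"twist":0},{"gripper":100,"travel":[0.0184,0.0247,0.02],"twist":0}]'
python3 -m handwheel '[{"gripper":100,"travel":[0.0184,0.0247,0.02],"twist":0},{"gripper":100,"travel":[0.0184,0.0247,0.02],"twist":0},{"gripper":100,"travel":[0,0,0],"twist":0},{"gripper":100,"travel":[0,0,0.04],"twist":0},{"gripper":100,"travel":[0,0,0.04],"twist":0}]'
python3 -m handwheel '[{"gripper":100,"travel":[0,0,0.03],"twist":0},{"gripper":100,"travel":[0,0,0.011],"twist":0},{"gripper":100,"travel":[0,0,0.005],"twist":0},{"gripper":100,"travel":[0,0,0],"twist":0}]'
python3 -m handwheel '[{"gripper":0,"travel":[0,0,0],"twist":0},{"gripper":0,"travel":[0,0,0],"twist":0},{"gripper":0,"travel":[0,0,0],"twist":0},{"gripper":0,"travel":[0,0,0],"twist":0},{"gripper":0,"travel":[0,0,0],"twist":0}]'
python3 -m handwheel '[{"gripper":0,"travel":[0,0,0],"twist":0},{"gripper":0,"travel":[0,0,-0.01],"twist":0},{"gripper":0,"travel":[0,0,-0.03],"twist":0},{"gripper":0,"travel":[0,0,-0.04],"twist":0},{"gripper":0,"travel":[0,0,-0.04],"twist":0}]'
python3 -m handwheel '[{"gripper":0,"travel":[0,0,0],"twist":-0.1189},{"gripper":0,"travel":[0,0,0],"twist":-0.1189},{"gripper":0,"travel":[0,0,0],"twist":-0.1189},{"gripper":0,"travel":[0,0,0],"twist":-0.1189},{"gripper":0,"travel":[0,0,0],"twist":-0.1189}]' >/dev/null
python3 -m handwheel '[{"gripper":0,"travel":[0,0,0],"twist":-0.1189},{"gripper":0,"travel":[0,0,0],"twist":-0.1189},{"gripper":0,"travel":[0,0,0],"twist":-0.1189},{"gripper":0,"travel":[0,0,0],"twist":-0.1189},{"gripper":0,"travel":[0,0,0],"twist":-0.1189}]' >/dev/null
python3 -m handwheel '[{"gripper":0,"travel":[0,0,0],"twist":-0.1189},{"gripper":0,"travel":[0,0,0],"twist":-0.1189},{"gripper":0,"travel":[0,0,0],"twist":-0.1189},{"gripper":0,"travel":[0,0,0],"twist":-0.1189},{"gripper":0,"travel":[0,0,0],"twist":-0.1189}]' 
python3 -m handwheel '[{"gripper":0,"travel":[0.0324,0.0208,0],"twist":0},{"gripper":0,"travel":[0.0324,0.0208,0],"twist":0},{"gripper":0,"travel":[0.0324,0.0208,0],"twist":0},{"gripper":0,"travel":[0.0324,0.0208,0],"twist":0},{"gripper":0,"travel":[0.0324,0.0208,0],"twist":0}]'
python3 -m handwheel '[{"gripper":0,"travel":[0.0324,0.0208,0],"twist":0},{"gripper":0,"travel":[0.0324,0.0208,0],"twist":0},{"gripper":0,"travel":[0.0324,0.0208,0],"twist":0},{"gripper":0,"travel":[0,0,0],"twist":0},{"gripper":0,"travel":[0,0,0],"twist":0}]'
```

```text
time_s: 50.27
ee_pos: [393.1, -306.7, 362.6]
ee_rot: [180.0, -0.2, -15.6]
force: [1.3, -0.9, 0.1]
gripper_width: 91.1
time_s: 50.68
ee_pos: [415.3, -365.0, 242.3]
ee_rot: [179.9, -0.2, -15.8]
force: [-0.2, 0.1, -0.9]
gripper_width: 91.2
time_s: 51.02
ee_pos: [414.1, -364.7, 196.1]
ee_rot: [-180.0, 0.0, -15.8]
force: [-0.6, -1.4, 0.6]
gripper_width: 91.4
time_s: 51.43
ee_pos: [413.3, -365.4, 197.4]
ee_rot: [179.9, -0.1, -15.9]
force: [0.4, 0.4, 0.2]
gripper_width: 60.4
time_s: 51.85
ee_pos: [412.7, -364.9, 317.6]
ee_rot: [-179.9, 0.1, -15.9]
force: [0.6, -0.4, -0.3]
gripper_width: 50.1
time_s: 53.1
ee_pos: [412.9, -365.2, 316.9]
ee_rot: [-180.0, -0.0, 86.7]
force: [-0.5, -0.2, -1.2]
gripper_width: 50.1
time_s: 53.52
ee_pos: [527.8, -208.7, 317.1]
ee_rot: [180.0, 0.0, 86.3]
force: [0.5, -0.5, -1.2]
gripper_width: 49.5
time_s: 53.93
ee_pos: [596.4, -115.5, 316.6]
ee_rot: [-180.0, 0.0, 86.5]
force: [-0.0, 0.6, -0.8]
gripper_width: 49.9
```

```bash
python3 -m handwheel '[{"gripper":0,"travel":[0,0,0.03],"twist":0},{"gripper":0,"travel":[0,0,0.014],"twist":0},{"gripper":0,"travel":[0,0,0.003],"twist":0},{"gripper":0,"travel":[0,0,0],"twist":0}]'
python3 -m handwheel '[{"gripper":0,"travel":[0,0,0.002],"twist":0},{"gripper":0,"travel":[0,0,0.002],"twist":0},{"gripper":0,"travel":[0,0,0.001],"twist":0},{"gripper":0,"travel":[0,0,0.001],"twist":0},{"gripper":0,"travel":[0,0,0],"twist":0}]'
```

```text
time_s: 54.27
ee_pos: [594.8, -118.2, 268.8]
ee_rot: [-179.8, -0.0, 86.3]
force: [0.3, 0.5, -0.9]
gripper_width: 49.7
time_s: 54.68
ee_pos: [596.0, -117.8, 266.7]
ee_rot: [179.8, 0.1, 86.3]
force: [-3.3, -0.6, 9.7]
gripper_width: 49.8
```

```bash
python3 -m handwheel '[{"gripper":100,"travel":[0,0,0],"twist":0},{"gripper":100,"travel":[0,0,0],"twist":0},{"gripper":100,"travel":[0,0,0],"twist":0},{"gripper":100,"travel":[0,0,0],"twist":0},{"gripper":100,"travel":[0,0,0],"twist":0}]' 
python3 -m handwheel '[{"gripper":100,"travel":[0,0,-0.02],"twist":0},{"gripper":100,"travel":[0,0,-0.04],"twist":0},{"gripper":100,"travel":[0.004,0,-0.036],"twist":0},{"gripper":100,"travel":[0.004,0,-0.036],"twist":0},{"gripper":100,"travel":[0.004,0,-0.036],"twist":0}]'
python3 -m handwheel '[{"gripper":100,"travel":[0.004,0,-0.036],"twist":0},{"gripper":100,"travel":[0.004,0,-0.034],"twist":0},{"gripper":100,"travel":[0,0,0],"twist":0},{"gripper":100,"travel":[0,0,0],"twist":0},{"gripper":100,"travel":[0,0,0],"twist":0}]'
python3 - <<'E'
from h import *
f=env.grab_frame("wrist"); np.savez("w8.npz",**f)
s=env.grab_frame("scene"); np.savez("s8.npz",**s)
c=cv2.resize(f["frame"][0:250,130:390],None,fx=2,fy=2,interpolation=2); d=cv2.resize(s["frame"][165:290,175:275],(400,500),interpolation=2)
o=np.zeros((500,800,3),np.uint8); o[:,:400]=c[:,60:460]; o[:,400:]=d
cv2.imwrite("pics/w8.png",o[:,:,::-1])
E
```

```text
time_s: 55.1
ee_pos: [595.8, -117.2, 263.4]
ee_rot: [-180.0, 0.0, 86.3]
force: [0.1, 0.1, 0.5]
gripper_width: 80.1
time_s: 55.52
ee_pos: [596.3, -105.1, 433.0]
ee_rot: [-180.0, 0.0, 86.3]
force: [0.7, -0.2, -0.4]
gripper_width: 91.0
time_s: 55.93
ee_pos: [596.9, -97.2, 500.6]
ee_rot: [-179.9, -0.0, 86.3]
force: [-0.8, 0.0, -0.6]
gripper_width: 90.9
```

View pics/w8.png

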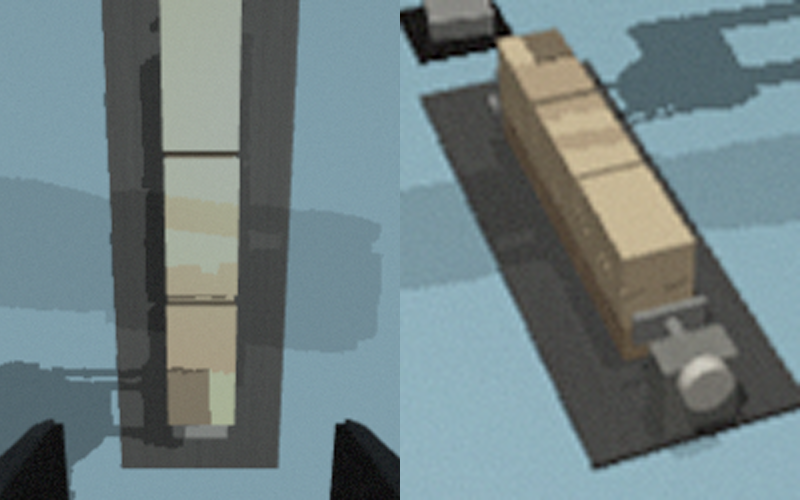

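All three top bricks lie flat in line. The wrist crop joints are at rows 154 and 300, and the last brick ends at row 424. Next I check the numbers and look at the treadle.

```bash
python3 -m handwheel '[{"gripper":0,"travel":[0.0366,-0.002,0.01],"twist":0},{"gripper":0,"travel":[0.0366,-0.002,0.01],"twist":0},{"gripper":0,"travel":[0.0366,-0.002,0.01],"twist":0},{"gripper":0,"travel":[0.0366,-0.002,0.01],"twist":0},{"gripper":0,"travel":[0.0366,-0.002,0.01],"twist":0}]'
python3 -m handwheel '[{"gripper":0,"travel":[0.0366,-0.002,0.01],"twist":0},{"gripper":0,"travel":[0.0366,-0.002,0.01],"twist":0},{"gripper":0,"travel":[0.0366,-0.002,0.01],"twist":0},{"gripper":0,"travel":[0.0366,-0.002,0.01],"twist":0},{"gripper":0,"travel":[0,0,0],"twist":0}]'
python3 -m handwheel '[{"gripper":0,"travel":[0,0,0],"twist":0},{"gripper":0,"travel":[0,0,0],"twist":0}]'
python3 - <<'E'
from h import *
g=dict(np.load("w8.npz"))
q=lambda u,v:(160+u/2,v/2)
print("joints/end y",ray(g,[q(200,154),q(200,300),q(203,425)],96)[:,:2])
f=env.grab_frame("wrist"); np.savez("w9.npz",**f)
pin("wrist","tread",62,f); seen("wrist","tread",62,f); seen("wrist","treadle",45,f); seen("wrist","pedal",10,f)
cv2.imwrite("pics/w9.png",f["frame"][:,:,::-1])
E
```

```text
time_s: 56.45
ee_pos: [598.4, 87.4, 449.2]
ee_rot: [-179.8, 0.0, 86.3]
force: [1.1, 0.5, -0.3]
gripper_width: 60.6
time_s: 56.87
ee_pos: [599.2, 238.2, 406.7]
ee_rot: [-179.6, -0.0, 86.6]
force: [-0.8, -0.3, -0.7]
gripper_width: 27.4
time_s: 57.03
ee_pos: [600.1, 232.4, 410.1]
ee_rot: [-179.9, 0.1, 86.4]
force: [-0.3, -0.3, -0.1]
gripper_width: 14.2
joints/end y [[ 605.21814234   27.89301847]
 [ 599.1622768   -67.98125981]
 [ 595.4738906  -162.50083151]]
wrist pin tread 0.78 [233.2  69.2] [578.3 360.1]
wrist tread 0.97 uv [256.3  72. ] [601.5 352.8 -16.2  99.3  56.2] mid [603.9 355.6]
wrist treadle 0.80 uv [251.   75.2] [601.3 354.1 -17.3 106.9  60.2] mid [597.3 354.8]
wrist pedal 0.92 uv [257.5  77.6] [606.6 354.2 -14.9 130.6  79.6] mid [604.7 355.7]
wrist pedal 0.51 uv [261.5 242. ] [596.3 120.   -3.6  18.7  15.4] mid [595.5 119.3]
```

View pics/w9.png

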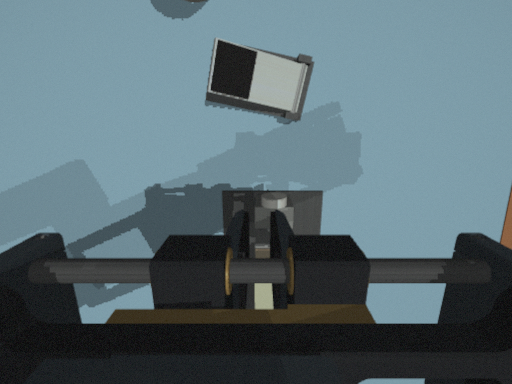

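The pedal is at (260,80), with the black tread centred at about (234,70). That agrees with the pin at (578,360), and the pedal geometry predicts (573,362). The joint positions match the plan within 1 mm.

```bash
python3 -m handwheel '[{"gripper":0,"travel":[0.0316,-0.0077,0],"twist":0},{"gripper":0,"travel":[0.0316,-0.0077,0],"twist":0},{"gripper":0,"travel":[0.0316,-0.0077,0],"twist":0},{"gripper":0,"travel":[0.0316,-0.0077,0],"twist":0},{"gripper":0,"travel":[0,0,0.035],"twist":0}]'
python3 -m handwheel '[{"gripper":0,"travel":[0,0,0.038],"twist":0},{"gripper":0,"travel":[0,0,0.038],"twist":0},{"gripper":0,"travel":[0,0,0.03],"twist":0},{"gripper":0,"travel":[0,0,0.007],"twist":0},{"gripper":0,"travel":[0,0,0],"twist":0}]'
python3 -m handwheel '[{"gripper":0,"travel":[0,0,0.004],"twist":0},{"gripper":0,"travel":[0,0,0.004],"twist":0},{"gripper":0,"travel":[0,0,0.004],"twist":0},{"gripper":0,"travel":[0,0,0.004],"twist":0}]'
python3 -m handwheel '[{"gripper":0,"travel":[0,0,0.004],"twist":0},{"gripper":0,"travel":[0,0,0.004],"twist":0},{"gripper":0,"travel":[0,0,0.004],"twist":0},{"gripper":0,"travel":[0,0,0.004],"twist":0},{"gripper":0,"travel":[0,0,0],"twist":0}]'
```

```text
time_s: 57.7
ee_pos: [577.6, 365.7, 383.6]
ee_rot: [179.3, -0.7, 86.5]
force: [1.4, 0.6, 1.2]
gripper_width: 0.5
time_s: 58.12
ee_pos: [577.3, 359.8, 261.2]
ee_rot: [-179.8, 0.2, 86.3]
force: [0.6, -0.4, 1.5]
gripper_width: 0.3
time_s: 58.45
ee_pos: [577.8, 361.1, 249.7]
ee_rot: [179.9, -0.2, 86.3]
force: [-3.0, -0.0, 6.3]
gripper_width: 0.6
time_s: 58.87
ee_pos: [576.9, 361.5, 233.3]
ee_rot: [-180.0, -0.2, 86.3]
force: [-4.0, 1.6, 8.9]
gripper_width: 0.2
```

```bash
python3 -m handwheel '[{"gripper":0,"travel":[0,0,0.004],"twist":0},{"gripper":0,"travel":[0,0,0.003],"twist":0},{"gripper":0,"travel":[0,0,0.002],"twist":0},{"gripper":0,"travel":[0,0,0],"twist":0}]'
python3 -m handwheel '[{"gripper":0,"travel":[0,0,0.002],"twist":0},{"gripper":0,"travel":[0,0,0],"twist":0}]'
```

```text
time_s: 59.2
ee_pos: [576.6, 361.7, 226.3]
ee_rot: [-180.0, -0.2, 86.3]
force: [-7.9, 0.5, 14.7]
gripper_width: 0.6
time_s: 59.37
ee_pos: [576.5, 361.7, 226.1]
ee_rot: [180.0, -0.2, 86.3]
force: [-9.1, -0.6, 23.5]
gripper_width: 0.0
```

```bash
python3 -m handwheel '[{"gripper":0,"travel":[0,0,0],"twist":0},{"gripper":0,"travel":[0,0,0],"twist":0},{"gripper":0,"travel":[0,0,0],"twist":0},{"gripper":0,"travel":[0,0,0],"twist":0},{"gripper":0,"travel":[0,0,0],"twist":0}]'
python3 -m handwheel '[{"gripper":0,"travel":[0,0,-0.006],"twist":0},{"gripper":0,"travel":[0,0,-0.008],"twist":0},{"gripper":0,"travel":[0,0,-0.01],"twist":0},{"gripper":0,"travel":[0,0,-0.01],"twist":0},{"gripper":0,"travel":[0,0,-0.02],"twist":0}]'
python3 -m handwheel '[{"gripper":0,"travel":[0,0,-0.04],"twist":0},{"gripper":0,"travel":[0,0,-0.04],"twist":0},{"gripper":0,"travel":[0,0,-0.04],"twist":0},{"gripper":0,"travel":[0,0,-0.04],"twist":0},{"gripper":0,"travel":[0,0,-0.04],"twist":0}]'
python3 -m handwheel '[{"gripper":0,"travel":[-0.038,0,-0.01],"twist":0},{"gripper":0,"travel":[-0.038,0,-0.01],"twist":0},{"gripper":0,"travel":[-0.038,0,-0.01],"twist":0},{"gripper":0,"travel":[-0.038,0,-0.01],"twist":0},{"gripper":0,"travel":[-0.038,0,-0.01],"twist":0}]'
python3 -m handwheel '[{"gripper":0,"travel":[-0.036,0.002,0],"twist":0},{"gripper":0,"travel":[-0.036,0.002,0],"twist":0},{"gripper":0,"travel":[0,0,0],"twist":0},{"gripper":0,"travel":[0,0,0],"twist":0}]'
python3 - <<'E'
from h import *
f=env.grab_frame("wrist"); np.savez("w10.npz",**f)
s=env.grab_frame("scene"); np.savez("s10.npz",**s)
c=f["frame"][:250,120:500]; d=cv2.resize(s["frame"][150:350,170:450],None,fx=1.5,fy=1.5,interpolation=2)
o=np.zeros((560,420,3),np.uint8); o[:250,:380]=c; o[255:555,:420]=d
cv2.imwrite("pics/w10.png",o[:,:,::-1])
pin("wrist","tread",62,f)
for t in ("mug","jar","bladebox"): pin("scene",t,0,s)
E
```

```text
time_s: 59.78
ee_pos: [576.5, 361.7, 226.2]
ee_rot: [180.0, -0.2, 86.3]
force: [-10.2, -0.0, 23.3]
gripper_width: 0.0
time_s: 60.2
ee_pos: [576.8, 360.3, 273.7]
ee_rot: [-179.8, 0.1, 86.3]
force: [-1.1, -0.6, -0.5]
gripper_width: 0.1
time_s: 60.62
ee_pos: [576.7, 360.4, 476.5]
ee_rot: [-179.9, 0.0, 86.3]
force: [-0.4, 0.7, -0.1]
gripper_width: 0.3
time_s: 61.03
ee_pos: [564.4, 169.6, 524.9]
ee_rot: [-179.9, 0.0, 86.4]
force: [0.9, -0.2, 0.2]
gripper_width: 0.6
time_s: 61.37
ee_pos: [564.3, 97.4, 524.7]
ee_rot: [-179.9, -0.0, 86.2]
force: [-0.5, -0.4, -0.8]
gripper_width: 0.2
scene pin mug 0.74 [342.9 353.8] [540.4 485.6]
scene pin jar 0.91 [412.8 332.2] [366.6 510.9]
scene pin jar 0.57 [233.4 220.4] [565.7 -19.3]
scene pin jar 0.31 [207.4 190.7] [ 579.5 -200.2]
scene pin bladebox 0.58 [216.7 142.1] [ 418.6 -509.5]
```

View pics/w10.png

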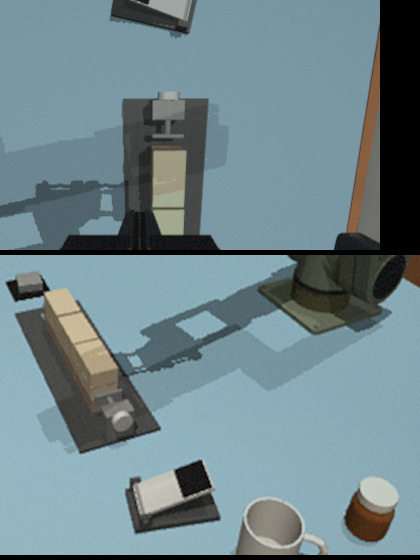

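The treadle is up again, the squaring plate is back, and the wall stands intact. One last check of the block against its pad before handing in.

Run:
```python
from h import *
t=env.grab_frame("top"); a=t["frame"].astype(int)
for d in env.trace("top","benchblock")[:2]: print("block",d["confidence"],d["uv"],rect(t,d["pixels"],28))
for d in env.trace("top","pad")[:2]: print("pad",d["confidence"],d["uv"],rect(t,d["pixels"],6))
sub=a[150:190,305:350]; c=cv2.resize(sub.astype(np.uint8),None,fx=10,fy=10,interpolation=0)
cv2.imwrite("pics/pad.png",c[:,:,::-1])
```

```text
block 0.8 [325.3, 166.7] [ 588.4 -337.3  -10.9   58.9   56.7]
pad 0.69 [319.9, 169.7] [ 593.4 -337.9   88.6   89.7   87.6]
```

View pics/pad.png

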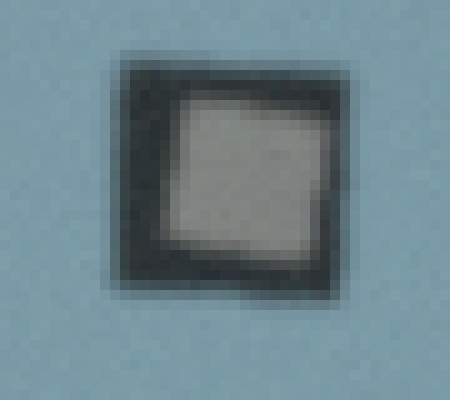

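The block lies flat on the pad. Its centre (248,180) is within about 2 px (8 mm) of the pad centre (232,182).

```bash
python3 -c "
from workcell import env
print(env.job_done(), env.state()['time_s'])"
```

```text
the job is handed in; nothing more can be done
the job is handed in; nothing more can be done
```

I moved the bench block onto its pad and laid all seven loose bricks. The second course is half, whole, whole, half, and the three leftover whole bricks fill all three third-course places. I then pressed the treadle to its stop, let it come up, and handed the job in at about 62 s of robot time. No verdict was reported.

**Checks that agreed:**
- **Wall:** the third-course joints measured within about 1 mm of plan and the far end within about 2 mm. The second course looked full, in line and evenly jointed before it was covered. After the press I checked the wall only by eye; it looked intact.
- **Treadle:** it stopped moving at the height expected for its stop, under 23 N, and I held it there for about 0.5 s. The last picture shows it up and the squaring plate back.
- **Block:** it lies flat, about 4–8 mm from the pad centre against the 22 mm allowed.
- **Mug, jar and blade box:** I took no before-and-after measurement, but they still appear in their original places.

**Checks that disagreed or stood out:**
- **High contacts:** two third-course bricks touched down about 3–4 mm higher than expected, at 10–18 N, possibly from slipping in the grip. Both look flat and in place.
- **Hard set-down:** the first half brick met about 41 N for a moment as it was set down. That was read at the wrist, with the brick in the fingers.
- **Moved half brick:** one half lay about 25 mm from where the first look put it, probably the expected knock. I measured it again before picking it up.

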